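Mesh-check salvaged gears and hang the good ones up

ROBOT

A 7-joint arm with a two-finger parallel gripper is mounted at the origin on the work surface. World frame = base frame: x ahead of the robot, y to its left, z up, the work surface at z = 0. Lengths are in m, angles in degrees, forces in N, time in s.
With the tool pointing down it reaches from about 0.4 to 0.875 m from the base axis. Payload 4.4 kg.
Tool frame: the origin (TCP) lies on the centre line of the jaws, within the pads' length; the fingertips stand 17 mm ahead of it and the grasp point (between the pads) lies 2 mm behind it; z points along the fingers, y is the direction in which the jaws open and shut (so a half turn about z gives the same grasp; the last joint's range is limited). The gripper opens to 85 mm and grips with 20 to 120 N. Pads are 22 mm wide; open, the fingers measure 114 mm over their backs; the gripper's body (76 mm by 85 mm) begins 54 mm behind the grasp point. The pads swing forward as they close: fully open they stand 13 mm farther back than shut.
Start: joints at [-78.942, 36.005, 2.206, 86.941, -1.547, 57.084, -1.146], TCP at [0.166, 0.628, 0.248] pointing down, gripper open.
Joint ranges: [-175.42, 175.42], [-21.48, 121.26], [-71.46, 75.88], [10.55, 141.38], [-63.04, 243.04], [13.31, 113.54], [-168.57, 168.57]. Speed limits (degrees/s): [147.25, 147.25, 180, 180, 180, 180, 180].

INTERFACE

Orientations are given as a 3x3 rotation matrix whose columns are the frame's x, y, z axes.
In Python, from workcell import * gives the robot as it stands. The module is installed in compiled form; this text tells all that it offers.
- The arm moves only by the tool arm_command, never from a script. Its argument "series" is a list of rows, each a list of 7 numbers: the turn, a rotation vector about the tool's x, y, z in rad, then the shift along the tool's x, y, z in mm, then the finger opening in mm, from 0 to 85.4. In form: [[wx, wy, wz, dx, dy, dz, hand], ...]. A call has 1 to 8 rows; each row is the pose to reach, as a shift and turn from the pose commanded when the call began, along the tool's axes at that moment; what a row does not reach only later rows make up. A row lasts 1/8 s, in which the tool goes at most 62.5 mm and 10.7 degrees, less where a joint would pass 70% of its speed; a pose out of reach is approached as far as the arm can. A call with a gripper value outside its range is refused whole. The fingers move at their own pace and stop on an object; the grip force is fixed at half the most. Time passes only in rows, so rows that repeat a pose let the fingers close. It gives the time, the measured TCP pose, the force and the opening at its end, in the units of the state.
- observe(): the state, without advancing time (a new reading comes with each control period).
- capture(name): name is "scene" or "top" or "wrist"; returns a dict with "img" (420x560x3 uint8, red, green, blue), "mtx" (3x3 intrinsics, pixels), "k1" (the pictures are not rectified: a ray, as slopes to the right and down, at radius r is drawn at 1 + k1 r^2 times it, then the intrinsics apply), "rvec" (rotation vector, rad) and "tvec" (3), from world to camera coordinates, as OpenCV has them. Camera axes: x right, y down, z forward; pixel columns grow to the right and rows downward; lengths in m; the calibration is good to about 2 mm. A picture is of the moment at which its call begins. There is no depth.
- close_job(): hands the job in, once; it reports no verdict.
The state is a dict: "time": time; "qpos": joint angles; "dq": joint speeds; "effort": joint torques, N m; "tool_pos": TCP position; "orientation": TCP orientation; "ft_force": force on the tool from outside, world axes, zero at the start; "torque": the same for the moment, N m; "finger_gap": finger opening in m.
Only numpy, scipy, OpenCV 4.12 (cv2) and the standard library are available. Lean on these libraries where they do the work, as an engineer would, in place of code of your own. Each camera call takes 0.05 s, during which the arm holds its last target.

TASK

Sort the salvaged gears lying on the mat: set every 12-tooth gear (the 56 mm ones) fully down on a post of the check plate, in mesh with the master gear, and with all of them on it turn the master by its knob at least half a turn to see that they run together. Then take them off into the basket, put the odd gears (9 or 15 teeth) in the cardboard scrap box, and hang the basket by its handle on the hook of the wooden stand. The odd gears stay off the posts, and the motor, screwdriver and jar beside them stay where they are.

Things in the scene. Friction and masses are not known exactly. Their poses are not given: they have to be found in the camera images.
- gear_a_mid (a point): white plastic spur gear, 12 teeth, 56 mm across the tooth tips, flat with its hub up: toothed disc 6 mm thick, level with the underside; plain round hub, 20 mm diameter, up to 38 mm above the underside; 11 mm bore right through; 60 g. Point on its axis, 19 mm above the underside; z up along the hub. Two or three 12-tooth gears are there
- gear_b_mid (a point): white plastic spur gear, 12 teeth, 56 mm across the tooth tips, flat with its hub up: toothed disc 6 mm thick, level with the underside; plain round hub, 20 mm diameter, up to 38 mm above the underside; 11 mm bore right through; 60 g. Point on its axis, 19 mm above the underside; z up along the hub. Two or three 12-tooth gears are there
- gear_c_mid (a point): white plastic spur gear, 12 teeth, 56 mm across the tooth tips, flat with its hub up: toothed disc 6 mm thick, level with the underside; plain round hub, 20 mm diameter, up to 38 mm above the underside; 11 mm bore right through; 60 g. Point on its axis, 19 mm above the underside; z up along the hub. Two or three 12-tooth gears are there
- gear_small_mid (a point): white plastic spur gear, 9 teeth, 44 mm across the tooth tips, flat with its hub up: toothed disc 6 mm thick, level with the underside; plain round hub, 20 mm diameter, up to 38 mm above the underside; 11 mm bore right through; 60 g. Point on its axis, 19 mm above the underside; z up along the hub. Odd gear; one or both odd gears are there
- gear_large_mid (a point): white plastic spur gear, 15 teeth, 68 mm across the tooth tips, flat with its hub up: toothed disc 6 mm thick, level with the underside; plain round hub, 20 mm diameter, up to 38 mm above the underside; 11 mm bore right through; 60 g. Point on its axis, 19 mm above the underside; z up along the hub. Odd gear; one or both odd gears are there
- post0 (a point): one of three alike upright posts on the round check plate, 56 mm from the master's axis, 97 mm apart. Point on its axis at the seat (18 mm wide shoulder 18 mm above the bench, where a gear's underside rests); above it the post is 8 mm thick for 18 mm, then a 7 mm cone. A 12-tooth gear meshes here: rounded teeth, 2 mm play; the free master lets teeth slip into place
- post1 (a point): another post of the check plate, like post0; point on its axis at the seat, 18 mm above the bench
- post2 (a point): another post of the check plate, like post0; point on its axis at the seat, 18 mm above the bench
- master (a joint): angle (rad) of the steel 16-tooth master gear (72 mm across, disc 6 mm thick, underside 18 mm above the bench) turning about the upright axis in the middle of the check plate (176 mm across, 12 mm thick); starts within 0.2 of 0, grows anticlockwise from above, no stops, turns freely either way, in several grips if need be
- knob_mid (a point): centre of the plain round black knob on the master gear, turns with it: 24 mm in diameter, from 24 to 58 mm above the bench; point on the master's axis, 41 mm above the bench, z up
- basket: loose sheet-metal basket, 260 mm along its x, 134 mm along its y, walls 50 mm tall and 3 mm thick, open top, about 420 g. Origin: centre of its underside, z up. A stiff fixed handle arches over its middle across the width (y-z plane), so gears go in at either side of it, about 80 mm along x
- basket_bar (a point): centre of the handle's top bar: level round steel bar, 10 mm thick, straight for 50 mm either way along the basket's y axis; 125 mm above the basket's underside
- stand: fixed timber stand with the hook: 40 x 40 mm upright, 260 mm tall, foot 100 x 120 mm; origin on the bench under the upright's front face. The round steel hook arm (10 mm thick) leaves that face along the stand's -x axis, centre line 200 mm above the bench, and ends 180 mm out in a turned-up tip
- hook_seat (a point): place for the handle to hang: on top of the hook arm, 147 mm out from the upright's face, so that the basket's end clears the upright; -x points out along the arm to its tip, z up. The bar hangs square across the arm; gripped about 30 mm to one side of its centre it leaves the fingers clear of the arm
- hook_tip (a point): end of the hook arm's turned-up tip, 45 mm out from hook_seat; the top of the tip is 227 mm above the bench
- scrap_box: fixed open cardboard box, 115 mm along its x axis, 200 mm along its y axis, walls 45 mm tall and 4 mm thick; origin at the centre of its underside on the bench
- motor_mid (a point): bystander to be left alone: small stepper motor, 42 x 42 x 34 mm steel body with a 5 mm shaft on top, stands among the gears; the point is half-way up
- screwdriver_mid (a point): bystander to be left alone: screwdriver lying on the bench; the point is half-way up
- screw_jar_mid (a point): bystander to be left alone: small closed clear jar of 48 mm diameter, 55 mm tall; the point is half-way up
Things that resemble listed ones, but are neither listed nor needed, are in the scene too. Leave any yellow look-alike of the part that bears gear_a_mid alone. Leave any red look-alike of the part that bears gear_small_mid alone.

How it is judged (in metres and radians):
On the way, in this order (a step that is already met when the one before it is completed fails the run):
1. every 12-tooth gear sits fully down on a post of the check plate, meshed with the master, and no odd gear is on a post (((horizontal distance between gear_a_mid and post0 below 0.0035 m and z of gear_a_mid in the frame of post0 between 0.015 and 0.022 m and angle between gear_a_mid's own z axis and vertical below 0.12 rad) or (horizontal distance between gear_a_mid and post1 below 0.0035 m and z of gear_a_mid in the frame of post1 between 0.015 and 0.022 m and angle between gear_a_mid's own z axis and vertical below 0.12 rad) or (horizontal distance between gear_a_mid and post2 below 0.0035 m and z of gear_a_mid in the frame of post2 between 0.015 and 0.022 m and angle between gear_a_mid's own z axis and vertical below 0.12 rad)) and ((horizontal distance between gear_b_mid and post0 below 0.0035 m and z of gear_b_mid in the frame of post0 between 0.015 and 0.022 m and angle between gear_b_mid's own z axis and vertical below 0.12 rad) or (horizontal distance between gear_b_mid and post1 below 0.0035 m and z of gear_b_mid in the frame of post1 between 0.015 and 0.022 m and angle between gear_b_mid's own z axis and vertical below 0.12 rad) or (horizontal distance between gear_b_mid and post2 below 0.0035 m and z of gear_b_mid in the frame of post2 between 0.015 and 0.022 m and angle between gear_b_mid's own z axis and vertical below 0.12 rad)) and ((horizontal distance between gear_c_mid and post0 below 0.0035 m and z of gear_c_mid in the frame of post0 between 0.015 and 0.022 m and angle between gear_c_mid's own z axis and vertical below 0.12 rad) or (horizontal distance between gear_c_mid and post1 below 0.0035 m and z of gear_c_mid in the frame of post1 between 0.015 and 0.022 m and angle between gear_c_mid's own z axis and vertical below 0.12 rad) or (horizontal distance between gear_c_mid and post2 below 0.0035 m and z of gear_c_mid in the frame of post2 between 0.015 and 0.022 m and angle between gear_c_mid's own z axis and vertical below 0.12 rad)) and horizontal distance between each of gear_small_mid, gear_large_mid and post0 above 0.03 m and horizontal distance between each of gear_small_mid, gear_large_mid and post1 above 0.03 m and horizontal distance between each of gear_small_mid, gear_large_mid and post2 above 0.03 m), for 0.2 s.
2. with all 12-tooth gears still on their posts, the master has been turned at least about half a turn (2.6 rad from zero, either way) (((horizontal distance between gear_a_mid and post0 below 0.0035 m and z of gear_a_mid in the frame of post0 between 0.015 and 0.022 m and angle between gear_a_mid's own z axis and vertical below 0.12 rad) or (horizontal distance between gear_a_mid and post1 below 0.0035 m and z of gear_a_mid in the frame of post1 between 0.015 and 0.022 m and angle between gear_a_mid's own z axis and vertical below 0.12 rad) or (horizontal distance between gear_a_mid and post2 below 0.0035 m and z of gear_a_mid in the frame of post2 between 0.015 and 0.022 m and angle between gear_a_mid's own z axis and vertical below 0.12 rad)) and ((horizontal distance between gear_b_mid and post0 below 0.0035 m and z of gear_b_mid in the frame of post0 between 0.015 and 0.022 m and angle between gear_b_mid's own z axis and vertical below 0.12 rad) or (horizontal distance between gear_b_mid and post1 below 0.0035 m and z of gear_b_mid in the frame of post1 between 0.015 and 0.022 m and angle between gear_b_mid's own z axis and vertical below 0.12 rad) or (horizontal distance between gear_b_mid and post2 below 0.0035 m and z of gear_b_mid in the frame of post2 between 0.015 and 0.022 m and angle between gear_b_mid's own z axis and vertical below 0.12 rad)) and ((horizontal distance between gear_c_mid and post0 below 0.0035 m and z of gear_c_mid in the frame of post0 between 0.015 and 0.022 m and angle between gear_c_mid's own z axis and vertical below 0.12 rad) or (horizontal distance between gear_c_mid and post1 below 0.0035 m and z of gear_c_mid in the frame of post1 between 0.015 and 0.022 m and angle between gear_c_mid's own z axis and vertical below 0.12 rad) or (horizontal distance between gear_c_mid and post2 below 0.0035 m and z of gear_c_mid in the frame of post2 between 0.015 and 0.022 m and angle between gear_c_mid's own z axis and vertical below 0.12 rad)) and (value of joint master above 2.6 rad or value of joint master below -2.6 rad)), for 0.1 s.
At the end, for the whole second after the job is handed in: All 12-tooth gears lie in the basket and all odd gears in the scrap box; the basket hangs by its handle bar on the hook arm (bar centre within 45 mm of the hook seat, along and across the arm), tilted less than 0.45 rad and slower than 0.15 m/s (x of gear_a_mid in the frame of basket between -0.13 and 0.13 m and y of gear_a_mid in the frame of basket between -0.067 and 0.067 m and z of gear_a_mid in the frame of basket between 0 and 0.065 m and x of gear_b_mid in the frame of basket between -0.13 and 0.13 m and y of gear_b_mid in the frame of basket between -0.067 and 0.067 m and z of gear_b_mid in the frame of basket between 0 and 0.065 m and x of gear_c_mid in the frame of basket between -0.13 and 0.13 m and y of gear_c_mid in the frame of basket between -0.067 and 0.067 m and z of gear_c_mid in the frame of basket between 0 and 0.065 m and x of gear_small_mid in the frame of scrap_box between -0.0575 and 0.0575 m and y of gear_small_mid in the frame of scrap_box between -0.1 and 0.1 m and z of gear_small_mid in the frame of scrap_box between 0 and 0.07 m and x of gear_large_mid in the frame of scrap_box between -0.0575 and 0.0575 m and y of gear_large_mid in the frame of scrap_box between -0.1 and 0.1 m and z of gear_large_mid in the frame of scrap_box between 0 and 0.07 m and x of basket_bar in the frame of hook_seat between -0.045 and 0.04 m and y of basket_bar in the frame of hook_seat between -0.045 and 0.045 m and z of basket_bar in the frame of hook_seat between -0.006 and 0.022 m and angle between basket's own z axis and vertical below 0.45 rad and contact force between basket and stand above 2 N and linear speed of basket below 0.15 m/s); the robot touches nothing.
It fails at once if a bystander (motor, screwdriver, jar) is pushed more than 50 mm aside (distance of any of motor_mid, screwdriver_mid, screw_jar_mid from where it was at the start of the episode above 0.05 m).
It fails at once if an odd gear is put on a post of the check plate ((horizontal distance between gear_small_mid and post0 below 0.005 m and z of gear_small_mid in the frame of post0 between 0.01 and 0.035 m) or (horizontal distance between gear_small_mid and post1 below 0.005 m and z of gear_small_mid in the frame of post1 between 0.01 and 0.035 m) or (horizontal distance between gear_small_mid and post2 below 0.005 m and z of gear_small_mid in the frame of post2 between 0.01 and 0.035 m) or (horizontal distance between gear_large_mid and post0 below 0.005 m and z of gear_large_mid in the frame of post0 between 0.01 and 0.035 m) or (horizontal distance between gear_large_mid and post1 below 0.005 m and z of gear_large_mid in the frame of post1 between 0.01 and 0.035 m) or (horizontal distance between gear_large_mid and post2 below 0.005 m and z of gear_large_mid in the frame of post2 between 0.01 and 0.035 m)).
Of gear_a, gear_b, gear_c only 2 to 3 are there at a start; the rules pass over those that are not, and their reading is None.
Of gear_small, gear_large only 1 to 2 are there at a start; the rules pass over those that are not, and their reading is None.
At some moment in a run one of gear_a, gear_b, gear_c, gear_small, gear_large may be knocked a few centimetres aside while the robot is not near it.
It also fails if it takes over 210 s, if anything falls off the work surface, if the arm or the gripper's body presses on something with over 40 N, if the wrist force passes 120 N, or if a joint passes its speed limit or range.

## Working session

There is one attempt and no reset: what is moved stays moved. The work goes in short steps, Python scripts to look and compute and a tool call to move; the robot and the scene stay as the last step left them, time stands still between calls to the robot, and variables do not carry over. Pictures are saved under pics/ and viewed, and the job is handed in when it is done.

Besides the shell and the picture viewer there is one more tool, called as name([rows], argument=value, ...), one row to a line, values as JSON. arm_command: Moves the arm, as the interface text tells. Its arguments: {"type":"object","properties":{"series":{"type":"array"}},"required":["series"]}

```bash
mkdir -p pics; ls; cat > h.py <<'E'
from workcell import *
import numpy as np, cv2
def cap(n):
    c=capture(n); c['R']=cv2.Rodrigues(np.array(c['rvec'],float))[0]; c['t']=np.array(c['tvec'],float).ravel(); c['K']=np.array(c['mtx'],float); return c
def save(c,f,crop=None,s=1):
    im=cv2.cvtColor(c['img'],cv2.COLOR_RGB2BGR)
    if crop: x0,y0,x1,y1=crop; im=im[y0:y1,x0:x1]
    if s!=1: im=cv2.resize(im,None,fx=s,fy=s,interpolation=cv2.INTER_CUBIC)
    cv2.imwrite('pics/'+f,im)
def ray(c,u,v):
    K=c['K']; xd=(u-K[0,2])/K[0,0]; yd=(v-K[1,2])/K[1,1]
    rd=np.hypot(xd,yd); r=rd
    for _ in range(30): r=rd/(1+c['k1']*r*r)
    f=r/rd if rd>0 else 1
    d=c['R'].T@np.array([xd*f,yd*f,1.]); o=-c['R'].T@c['t']; return o,d/np.linalg.norm(d)
def onz(c,u,v,z):
    o,d=ray(c,u,v); return o+d*(z-o[2])/d[2]
def proj(c,P):
    p=c['R']@np.asarray(P,float)+c['t']; x,y=p[0]/p[2],p[1]/p[2]; s=1+c['k1']*(x*x+y*y)
    return np.array([c['K'][0,0]*x*s+c['K'][0,2],c['K'][1,1]*y*s+c['K'][1,2]])
def tri(obs):
    A=np.zeros((3,3));b=np.zeros(3)
    for c,u,v in obs:
        o,d=ray(c,u,v);M=np.eye(3)-np.outer(d,d);A+=M;b+=M@o
    return np.linalg.solve(A,b)
E
python3 - <<'E'
from h import *
s=observe();print(s)
for n in('scene','top','wrist'):
    c=cap(n);save(c,n+'0.png');print(n,c['K'].tolist(),c['k1'],(-c['R'].T@c['t']).round(3),c['R'].round(2).tolist())
E
```

```text
pics
{'time': 0.0, 'qpos': array([-78.94090492,  36.0596831 ,   2.20224172,  86.99603735,
        -1.54662265,  57.0840806 ,  -1.14536235]), 'dq': array([-0.04599903,  0.01549433, -0.05153586,  0.05194538,  0.02495468,
        0.052761  , -0.06914605]), 'effort': array([ 1.25624388e-04, -5.63406515e+01,  1.22675512e+00, -1.93448603e+01,
        1.11978891e-02,  1.04653125e-02, -1.80522221e-05]), 'tool_pos': array([0.16617727, 0.62778212, 0.24738007]), 'orientation': array([[-9.66697790e-01,  2.55920234e-01, -4.64586244e-04],
       [ 2.55920654e-01,  9.66695992e-01, -1.86511214e-03],
       [-2.82062755e-05, -1.92189700e-03, -9.99998153e-01]]), 'ft_force': array([-1.05385954, -0.34343088,  0.04414637]), 'torque': array([-0.01056857, -0.03809282, -0.00631511]), 'finger_gap': 0.08540684533791071}
scene [[391.10357771323567, 0.0, 279.0618467204644], [0.0, 391.10357771323567, 211.02964024623728], [0.0, 0.0, 1.0]] -0.054227812533611204 [ 1.111 -0.743  0.735] [[0.75, 0.66, 0.01], [0.36, -0.39, -0.85], [-0.56, 0.64, -0.53]]
top [[453.03146285221624, 0.0, 277.09441302642875], [0.0, 453.03146285221624, 212.14363607411923], [0.0, 0.0, 1.0]] -0.1301814136374294 [ 0.299 -0.03   1.617] [[0.01, -1.0, 0.02], [-0.99, -0.01, -0.14], [0.14, -0.02, -0.99]]
wrist [[311.57497936608866, 0.0, 279.1762216131104], [0.0, 311.57497936608866, 204.52880391243525], [0.0, 0.0, 1.0]] -0.013141546627982574 [0.096 0.647 0.373] [[0.26, 0.97, -0.0], [0.93, -0.24, 0.29], [0.28, -0.07, -0.96]]
```

View pics/scene0.png

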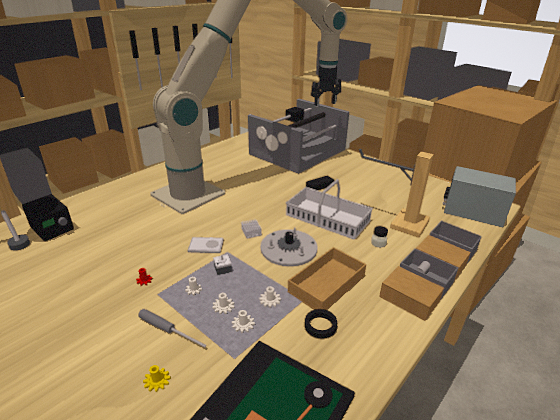

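View pics/top0.png

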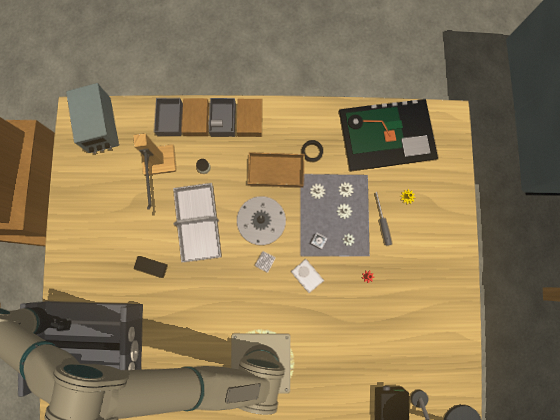

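View pics/wrist0.png

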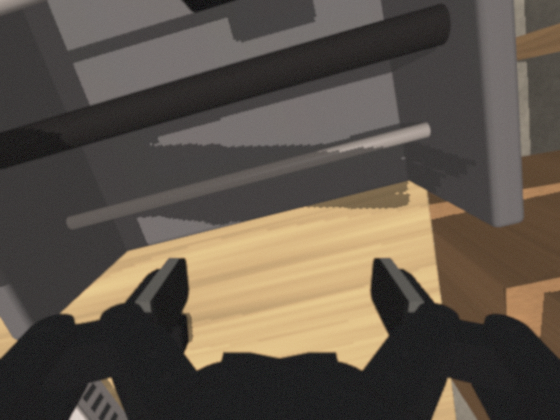

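The scene shows four white gears on the mat (top: 318,190; 346,188; 344,211; 348,239), with the motor at (318,240), the red look-alike at (368,276) and the yellow one at (407,196). I'll enlarge the mat and check plate.

```bash
python3 - <<'E'
from h import *
c=cap('top');save(c,'top1.png',(225,165,385,285),5)
s=cap('scene');save(s,'scene1.png',(150,220,350,360),4)
for n,u,v,z in [('g1',318,190,.038),('g2',346,188,.038),('g3',344,211,.038),('g4',348,239,.038),('knob',261,220,.058),('seatbox',275,170,.045),('bar',196,222,.125),('up',150,160,.2)]:
    print(n,onz(c,u,v,z).round(4))
E
```

```text
g1 [ 0.6063 -0.1986  0.038 ]
g2 [ 0.6147 -0.2991  0.038 ]
g3 [ 0.5317 -0.2906  0.038 ]
g4 [ 0.4324 -0.3035  0.038 ]
knob [0.4945 0.0023 0.058 ]
seatbox [ 0.6758 -0.0451  0.045 ]
bar [0.4774 0.2169 0.125 ]
up [0.6691 0.3617 0.2   ]
```

View pics/top1.png

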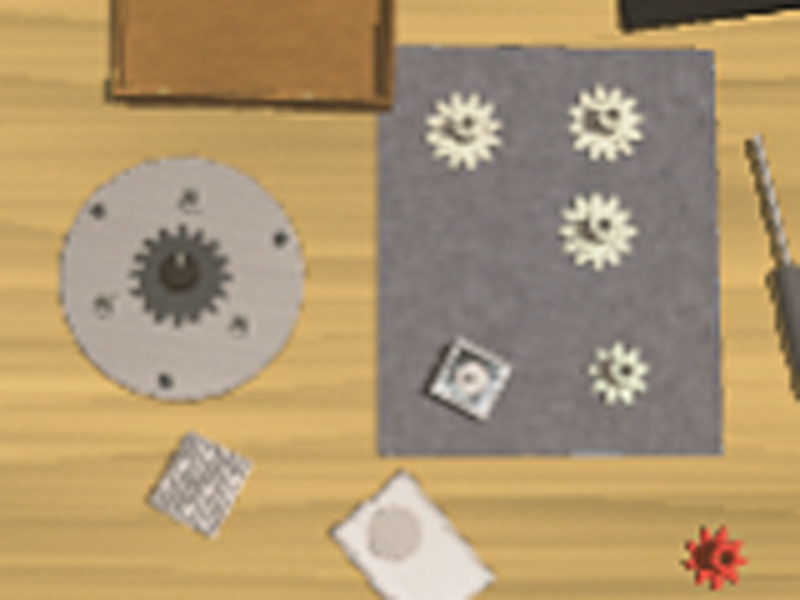

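View pics/scene1.png

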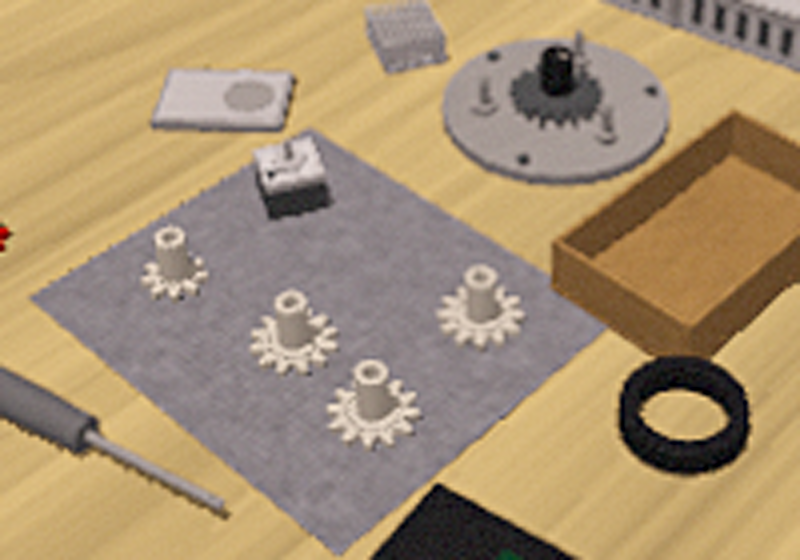

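Three gears are about 80 crop pixels across, which makes them 12-tooth (crop 464,131; 605,123; 598,231). One is about 62 px with 9 teeth, the odd one (619,373). There is no 15-tooth gear. I'll bring the wrist camera over the area.

```bash
cat >> h.py <<'E'
from scipy.spatial.transform import Rotation as Ro
def Rt(xang):
    a=np.radians(xang); x=np.array([np.cos(a),np.sin(a),0]); z=np.array([0,0,-1.]); return np.column_stack([x,np.cross(z,x),z])
def mv(*tg):
    "each target: (x,y,z,xang)"
    s=observe();R=np.array(s['orientation']);p=np.array(s['tool_pos'])
    print('t',round(s['time'],2),'p',p.round(4),'gap',round(s['finger_gap'],4),'F',np.round(s['ft_force'],1))
    for t in tg:
        d=R.T@(np.array(t[:3])-p)*1000; w=Ro.from_matrix(R.T@Rt(t[3])).as_rotvec()
        n=max(np.linalg.norm(d)/62.5,np.degrees(np.linalg.norm(w))/10.7)
        print(t,'w',w.round(4).tolist(),'d',d.round(1).tolist(),'rows',round(n,1))
E
python3 -c "
from h import *
mv((.166,.628,.40,180),(.5,.25,.40,180),(.47,-.1,.25,180))"
```

```text
t 0.25 p [0.1662 0.6281 0.2479] gap 0.0853 F [ 0.   0.6 -0.7]
(0.166, 0.628, 0.4, 180) w [-0.0009, -0.0001, -0.2587] d [0.2, -0.3, -152.1] rows 2.4
(0.5, 0.25, 0.4, 180) w [-0.0009, -0.0001, -0.2587] d [-419.4, -280.3, -151.9] rows 8.4
(0.47, -0.1, 0.25, 180) w [-0.0009, -0.0001, -0.2587] d [-479.9, -626.2, -1.6] rows 12.6
```

arm_command([
  [0,0,-0.259,0,0,-125,60],
  [0,0,-0.259,0,0,-150,60],
  [0,0,-0.259,-150,-100,-150,60],
  [0,0,-0.259,-300,-200,-150,60],
  [0,0,-0.259,-420,-280,-150,60],
  [0,0,-0.259,-420,-280,-150,60],
  [0,0,-0.259,-420,-280,-150,60],
  [0,0,-0.259,-420,-280,-150,60],
])

```text
time: 1.25
tool_pos: [0.4152, 0.3464, 0.3941]
orientation: [[-1.0, -0.0, 0.0], [-0.0, 1.0, 0.0], [-0.0, 0.0, -1.0]]
ft_force: [0.6, 1.0, -0.2]
finger_gap: 0.06
```

arm_command([
  [0,0,0,30,-350,150,60],
  [0,0,0,30,-350,150,60],
  [0,0,0,30,-350,150,60],
  [0,0,0,30,-350,150,60],
  [0,0,0,30,-350,150,60],
  [0,0,0,30,-350,150,60],
  [0,0,0,30,-350,150,60],
  [0,0,0,30,-350,150,60],
])

```text
time: 2.25
tool_pos: [0.3845, -0.0018, 0.244]
orientation: [[-1.0, 0.001, 0.0], [0.001, 1.0, 0.0], [-0.0, 0.0, -1.0]]
ft_force: [0.9, 0.4, 0.7]
finger_gap: 0.0596
```

```bash
python3 - <<'E'
from h import *
mv((.47,-.1,.25,180))
c=cap('wrist');save(c,'w1.png');np.save('w1.npy',c,allow_pickle=True)
E
```

```text
t 2.25 p [ 0.3845 -0.0018  0.244 ] gap 0.0596 F [0.9 0.4 0.7]
(0.47, -0.1, 0.25, 180) w [0.0004, 0.0002, -0.0009] d [-85.6, -98.1, -6.1] rows 2.1
```

View pics/w1.png

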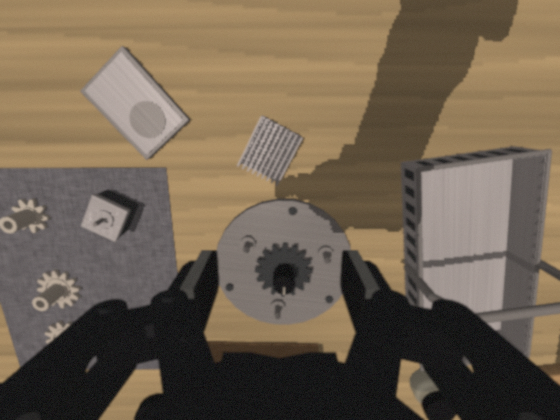

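```bash
python3 - <<'E'
from h import *
c=np.load('w1.npy',allow_pickle=True).item();save(c,'w1p.png',(210,190,360,330),5)
E
```

```text
(no output)
```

View pics/w1p.png

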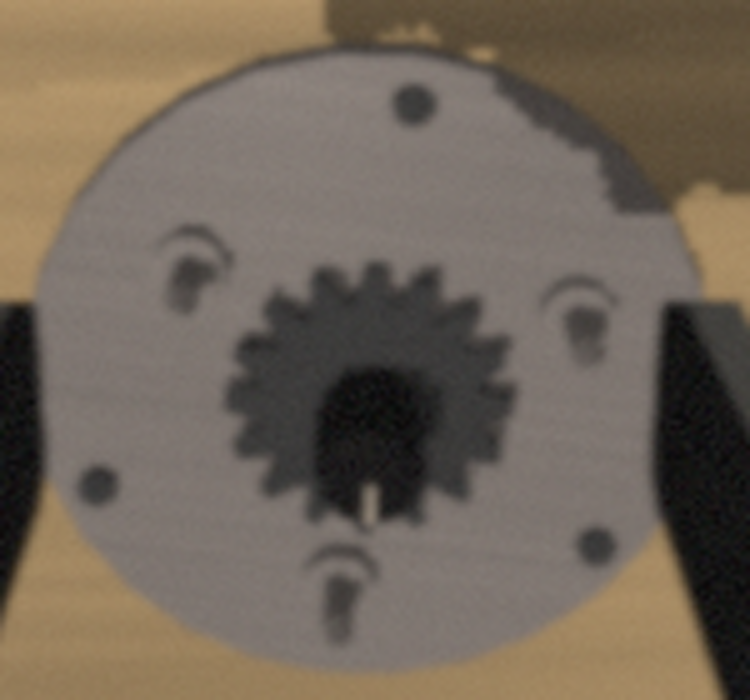

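arm_command([
  [0,0,0,-85,0,75,85],
  [0,0,0,-85,0,75,85],
  [0,0,0,-85,0,75,85],
  [0,0,0,-85,0,75,85],
])

```text
time: 2.8
tool_pos: [0.4688, -0.0005, 0.1691]
orientation: [[-1.0, -0.003, -0.001], [-0.003, 1.0, 0.001], [0.001, 0.001, -1.0]]
ft_force: [0.6, 0.4, 0.6]
finger_gap: 0.0846
```

```bash
python3 - <<'E'
from h import *
mv((.47,-.1,.25,180))
c=cap('wrist');save(c,'w2.png');np.save('w2.npy',c,allow_pickle=True)
save(c,'w2p.png',(180,100,380,250),4)
E
```

```text
t 2.8 p [ 0.4688 -0.0005  0.1691] gap 0.0846 F [0.6 0.4 0.6]
(0.47, -0.1, 0.25, 180) w [0.0005, -0.0007, 0.0026] d [-0.9, -99.4, -80.9] rows 2.1
```

View pics/w2.png

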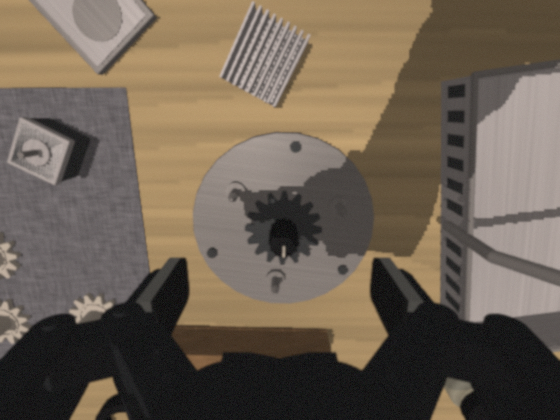

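View pics/w2p.png

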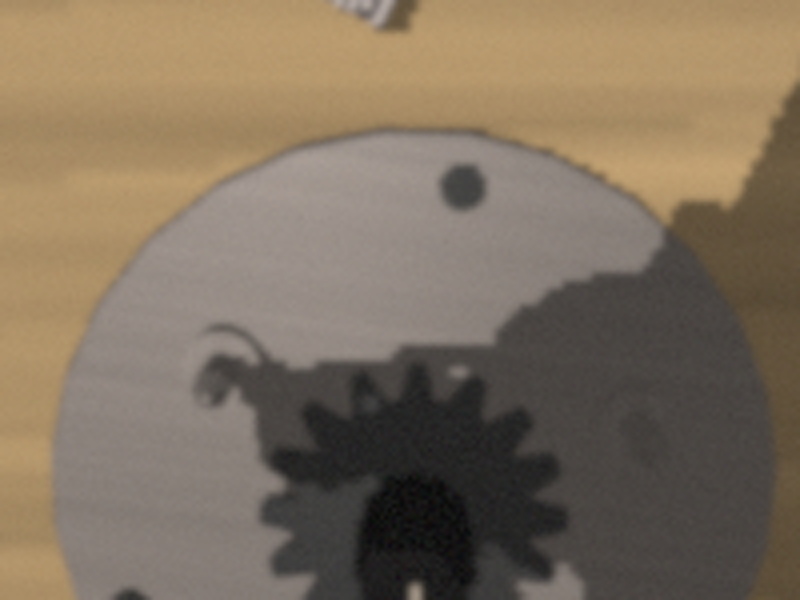

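```bash
cat > m1.py <<'E'
from h import *
from scipy.optimize import least_squares
def plate(c):
    hsv=cv2.cvtColor(c['img'],cv2.COLOR_RGB2HSV)
    m=((hsv[...,1]<55)&(hsv[...,2]>40)).astype(np.uint8)
    m[:, :]=cv2.morphologyEx(m,cv2.MORPH_OPEN,np.ones((3,3)))
    return m
w1=np.load('w1.npy',allow_pickle=True).item();w2=np.load('w2.npy',allow_pickle=True).item()
for c,s in ((w1,[(413/5+210,105/5+190),(98/5+210,485/5+190),(597/5+210,547/5+190)]),(w2,[(463/4+180,187/4+100),(212,252),(343,269)])):
    P=np.array([onz(c,u,v,.013)[:2] for u,v in s])
    # circumcentre
    A=2*(P[1:]-P[0]);b=(P[1:]**2).sum(1)-(P[0]**2).sum();ce=np.linalg.solve(A,b)
    print('screws',P.round(4).tolist(),'centre',ce.round(4),'r',np.linalg.norm(P-ce,axis=1).round(4),np.degrees(np.arctan2(*(P-ce).T[::-1])).round(1))
for c,tips,bases in ((w1,[(180/5+210,308/5+190),(592/5+210,360/5+190),(338/5+210,640/5+190)],[(193/5+210,262/5+190),(580/5+210,312/5+190),(342/5+210,582/5+190)]),):
    for t,b in zip(tips,bases): print('tip',onz(c,*t,.043).round(4),'base',onz(c,*b,.018).round(4))
E
python3 m1.py
```

```text
screws [[0.4266, 0.0149], [0.5303, -0.0658], [0.5491, 0.0649]] centre [0.5021 0.005 ] r [0.0761 0.0761 0.0761] [172.5 -68.3  51.9]
screws [[0.4261, 0.0147], [0.5294, -0.0664], [0.5479, 0.0646]] centre [0.5015 0.0044] r [0.076 0.076 0.076] [172.2 -68.4  52.4]
tip [ 0.4658 -0.0394  0.043 ] base [ 0.4653 -0.0387  0.018 ]
tip [0.4791 0.0558 0.043 ] base [0.4788 0.0566 0.018 ]
tip [ 0.5553 -0.0033  0.043 ] base [ 0.5561 -0.0024  0.018 ]
```

arm_command([
  [0,0,0.003,-90,-247,-20,85],
  [0,0,0.003,-90,-247,-20,85],
  [0,0,0.003,-90,-247,-20,85],
  [0,0,0.003,-90,-247,-20,85],
  [0,0,0.003,-90,-247,-20,85],
  [0,0,0.003,-90,-247,-20,85],
])

```text
time: 3.6
tool_pos: [0.559, -0.2488, 0.1899]
orientation: [[-1.0, 0.004, 0.001], [0.004, 1.0, 0.0], [-0.001, 0.0, -1.0]]
ft_force: [0.1, 0.9, -0.2]
finger_gap: 0.0848
```

```bash
python3 - <<'E'
from h import *
mv((.56,-.25,.14,180))
c=cap('wrist');save(c,'w3.png');np.save('w3.npy',c,allow_pickle=True)
E
```

```text
t 3.6 p [ 0.559  -0.2488  0.1899] gap 0.0848 F [ 0.1  0.9 -0.2]
(0.56, -0.25, 0.14, 180) w [0.0001, 0.001, -0.0039] d [-1.0, -1.2, 49.9] rows 0.8
```

View pics/w3.png

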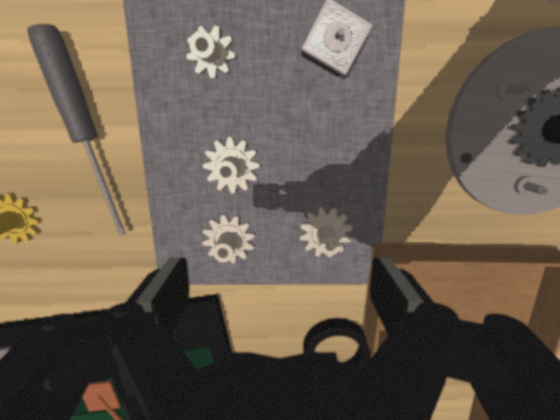

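```bash
python3 - <<'E'
from h import *
c=np.load('w3.npy',allow_pickle=True).item()
save(c,'w3a.png',(180,0,260,80),7);save(c,'w3b.png',(190,120,360,275),5)
E
```

```text
(no output)
```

View pics/w3a.png

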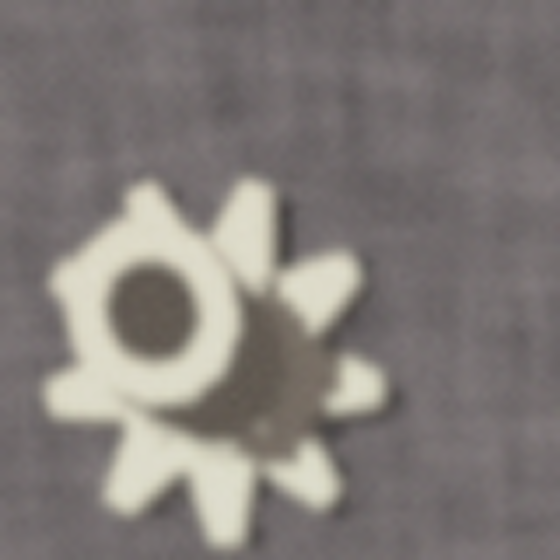

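View pics/w3b.png

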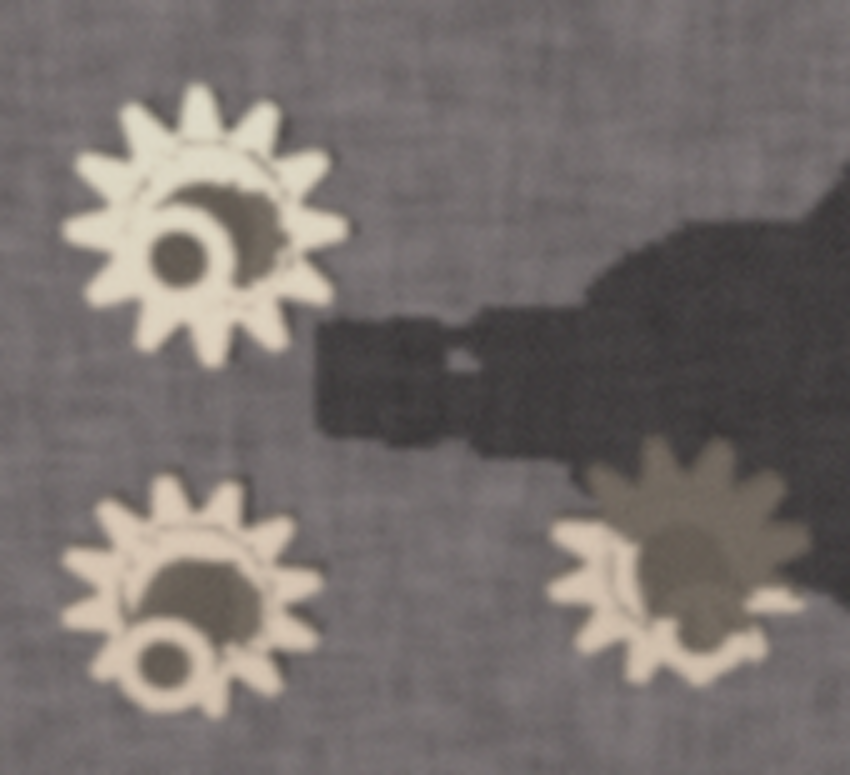

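```bash
python3 - <<'E'
from h import *
c=np.load('w3.npy',allow_pickle=True).item()
t=cap('top')
for n,u,v in (('g3',226,171.8),('g2',223.2,252.8),('g1',331.2,243.4),('small',201.9,44.6)):
    P=onz(c,u,v,.038);print(n,P.round(4),proj(t,P).round(1))
save(t,'t3.png',(290,165,380,255),8)
mv((.52,-.288,.13,180))
E
```

```text
g3 [ 0.5383 -0.2963  0.038 ] [345.6 209.2]
g2 [ 0.6183 -0.3033  0.038 ] [347.2 187. ]
g1 [ 0.6088 -0.1983  0.038 ] [317.9 189.3]
small [ 0.434  -0.3105  0.038 ] [350.  238.5]
t 3.7 p [ 0.5589 -0.2462  0.1893] gap 0.0854 F [ 0.1 -0.3 -0. ]
(0.52, -0.288, 0.13, 180) w [0.0019, -0.0003, -0.0005] d [38.9, -41.9, 59.2] rows 1.3
```

View pics/t3.png

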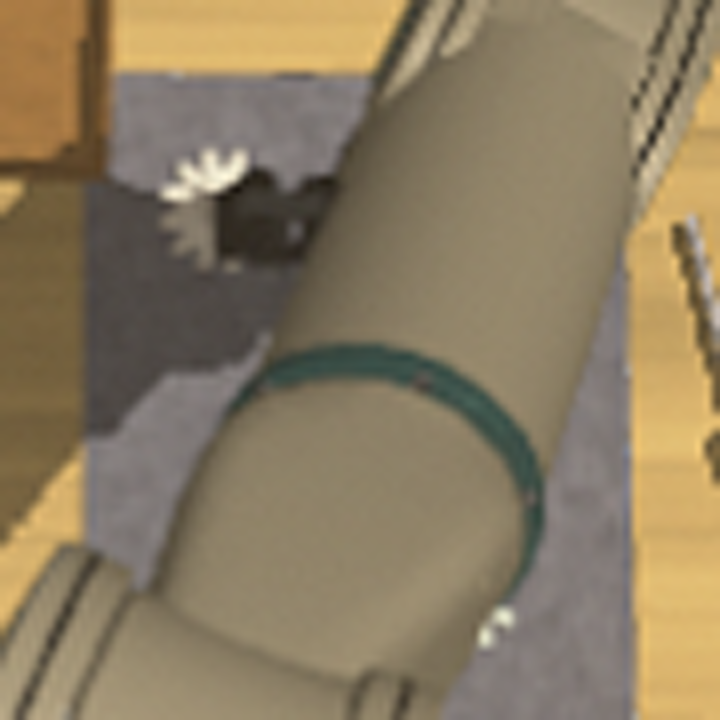

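arm_command([
  [0,0,0,35,-50,60,50],
  [0,0,0,35,-50,60,50],
  [0,0,0,35,-50,60,50],
  [0,0,0,35,-50,60,50],
])

```text
time: 4.2
tool_pos: [0.526, -0.2969, 0.1298]
orientation: [[-1.0, 0.0, 0.002], [0.0, 1.0, 0.001], [-0.002, 0.001, -1.0]]
ft_force: [-0.0, 0.8, 0.5]
finger_gap: 0.0498
```

```bash
python3 - <<'E'
from h import *
mv((.52,-.288,.13,180))
c=cap('wrist');save(c,'w4.png');np.save('w4.npy',c,allow_pickle=True);save(c,'w4a.png',(200,140,380,290),4)
E
```

```text
t 4.2 p [ 0.526  -0.2969  0.1298] gap 0.0498 F [-0.   0.8  0.5]
(0.52, -0.288, 0.13, 180) w [0.0008, 0.0023, -0.0004] d [6.0, 8.9, -0.2] rows 0.2
```

View pics/w4.png

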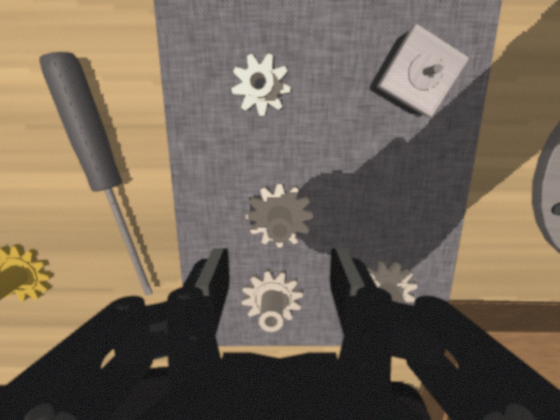

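View pics/w4a.png

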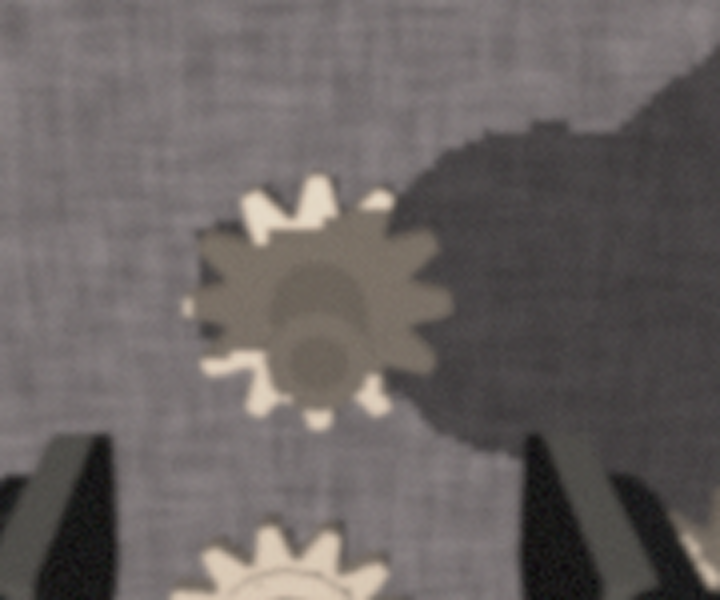

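```bash
python3 - <<'E'
from h import *
c=np.load('w3.npy',allow_pickle=True).item();d=np.load('w4.npy',allow_pickle=True).item()
for n,a,b in (('g3',(226,171.8),(279.5,230.5)),('g2',(223.2,252.8),(271,321.5)),('small',(201.9,44.6),(260,80))):
    print(n,'tri',tri([(c,*a),(d,*b)]).round(4),'onz',onz(c,*a,.038).round(4),onz(d,*b,.038).round(4))
E
```

```text
g3 tri [ 0.5382 -0.2963  0.0389] onz [ 0.5383 -0.2963  0.038 ] [ 0.5386 -0.2963  0.038 ]
g2 tri [ 0.6177 -0.3031  0.0396] onz [ 0.6183 -0.3033  0.038 ] [ 0.619  -0.3033  0.038 ]
small tri [ 0.4345 -0.309   0.0432] onz [ 0.434  -0.3105  0.038 ] [ 0.4335 -0.309   0.038 ]
```

arm_command([
  [0,0,0,-13,0.5,50,50],
  [0,0,0,-13,0.5,95,45],
  [0,0,0,-13,0.5,101,45],
  [0,0,0,-13,0.5,101,45],
])

```text
time: 4.75
tool_pos: [0.5382, -0.2982, 0.029]
orientation: [[-1.0, 0.002, 0.001], [0.002, 1.0, -0.0], [-0.001, -0.0, -1.0]]
ft_force: [-0.1, -0.3, 1.2]
finger_gap: 0.045
```

```bash
python3 - <<'E'
from h import *
mv((.5385,-.2963,.028,180))
E
```

```text
t 4.75 p [ 0.5382 -0.2982  0.029 ] gap 0.045 F [-0.1 -0.3  1.2]
(0.5385, -0.2963, 0.028, 180) w [-0.0005, 0.0014, -0.002] d [-0.3, 1.9, 1.0] rows 0.0
```

arm_command([
  [0,0,0,0,1.9,0,40],
  [0,0,0,0,1.9,0,10],
  [0,0,0,0,1.9,0,10],
  [0,0,0,0,1.9,0,10],
  [0,0,0,0,1.9,0,10],
  [0,0,0,0,1.9,0,10],
])

```text
time: 5.5
tool_pos: [0.5382, -0.2967, 0.0297]
orientation: [[-1.0, 0.003, 0.002], [0.003, 1.0, -0.001], [-0.002, -0.001, -1.0]]
ft_force: [-1.1, 1.5, 6.7]
finger_gap: 0.0194
```

```bash
python3 - <<'E'
from h import *
mv((.467,-.039,.13,180))
c=cap('wrist');save(c,'w5.png');save(c,'w5a.png',(200,190,360,360),4)
E
```

```text
t 5.5 p [ 0.5382 -0.2967  0.0297] gap 0.0194 F [-1.1  1.5  6.7]
(0.467, -0.039, 0.13, 180) w [-0.0006, 0.0024, -0.0029] d [71.7, 257.4, -100.7] rows 4.6
```

View pics/w5a.png

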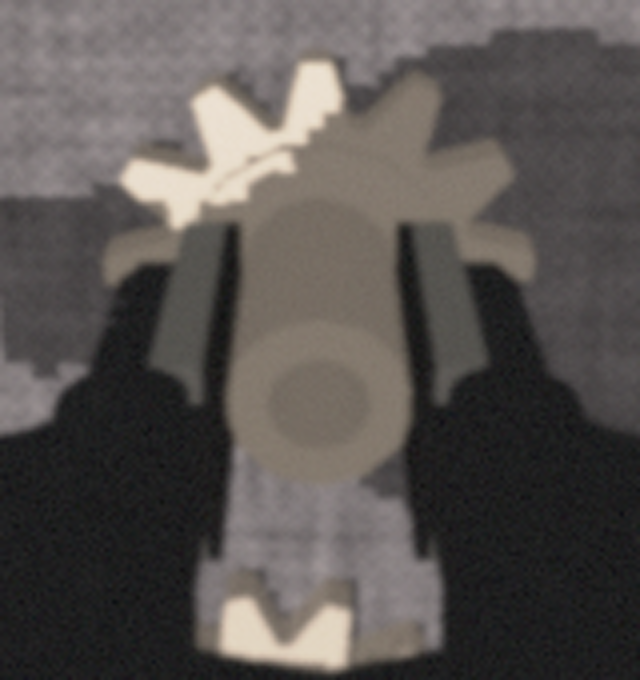

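arm_command([
  [0,0,0,0,2,-60,10],
  [0,0,0,0,2,-115,10],
  [0,0,0,-60,297,-115,10],
  [0,0,0,-60,297,-115,10],
  [0,0,0,-60,297,-115,10],
  [0,0,0,-60,297,-115,10],
  [0,0,0,-60,297,-115,10],
  [0,0,0,-60,297,-115,10],
])

```text
time: 6.55
tool_pos: [0.5988, 0.0075, 0.1433]
orientation: [[-1.0, -0.006, 0.001], [-0.006, 1.0, 0.004], [-0.001, 0.004, -1.0]]
ft_force: [-0.1, -0.9, -0.4]
finger_gap: 0.0188
```

arm_command([
  [0,0,0,0,0,0,10],
  [0,0,0,0,0,0,10],
])

```text
time: 6.8
tool_pos: [0.5977, -0.0019, 0.1432]
orientation: [[-1.0, 0.006, 0.0], [0.006, 1.0, -0.001], [-0.0, -0.001, -1.0]]
ft_force: [0.0, 0.1, -0.7]
finger_gap: 0.0193
```

```bash
python3 - <<'E'
from h import *
mv((.467,-.039,.13,180))
c=cap('wrist');save(c,'w6.png');np.save('w6.npy',c,allow_pickle=True)
E
```

```text
t 6.8 p [ 0.5977 -0.0019  0.1432] gap 0.0193 F [ 0.   0.1 -0.7]
(0.467, -0.039, 0.13, 180) w [-0.0011, 0.0001, -0.0058] d [130.5, -37.9, 13.2] rows 2.2
```

View pics/w6.png

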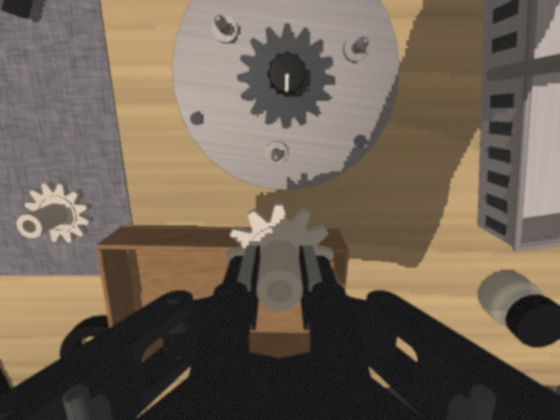

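```bash
python3 - <<'E'
from h import *
c=np.load('w6.npy',allow_pickle=True).item()
save(c,'w6a.png',(200,0,400,170),4)
E
```

```text
(no output)
```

View pics/w6a.png

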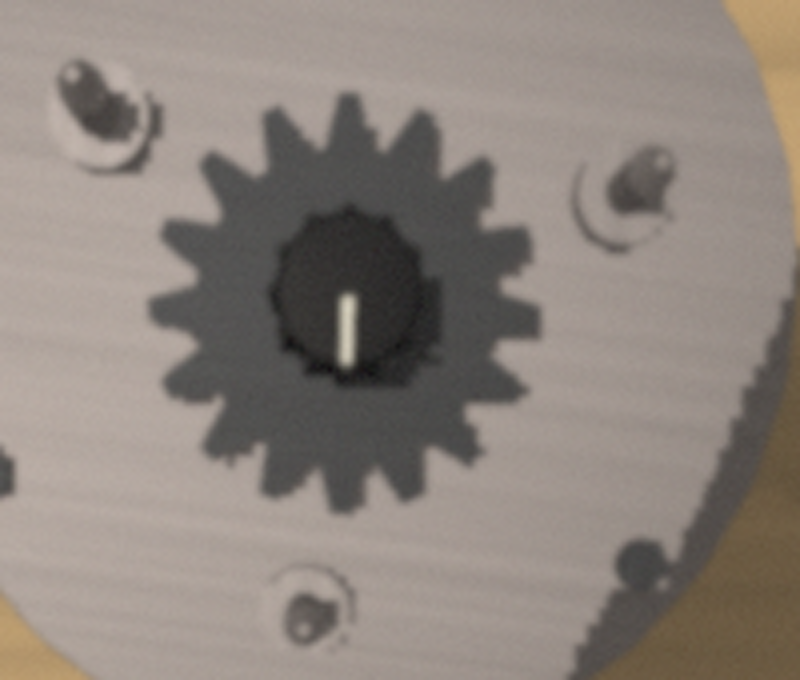

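```bash
python3 - <<'E'
from h import *
c=np.load('w6.npy',allow_pickle=True).item();w1=np.load('w1.npy',allow_pickle=True).item()
f=lambda p:(p[0]/4+200,p[1]/4)
g=lambda p:(p[0]/5+210,p[1]/5+190)
B=[];T=[]
for n,t,b,t1,b1 in (('232',(72,73),(102,118),(180,308),(193,262)),('112',(660,160),(626,204),(592,360),(580,312)),('352',(304,628),(308,607),(338,640),(342,582))):
    T.append(onz(c,*f(t),.042));B.append(onz(c,*f(b),.018))
    print(n,'tip',T[-1].round(4),'sh',B[-1].round(4),'tri tip',tri([(c,*f(t)),(w1,*g(t1))]).round(4),'tri sh',tri([(c,*f(b)),(w1,*g(b1))]).round(4))
print('knob',onz(c,*f((348,292)),.058).round(4),'cent',np.mean(T,0),np.mean(B,0))
print('screws',onz(c,*f((640,565)),.012),onz(c,197.5,118,.012))
E
```

```text
232 tip [ 0.4665 -0.0406  0.042 ] sh [ 0.4677 -0.0397  0.018 ] tri tip [ 0.4665 -0.0401  0.0417] tri sh [ 0.4669 -0.0397  0.0145]
112 tip [0.4798 0.0556 0.042 ] sh [0.4824 0.0558 0.018 ] tri tip [0.4798 0.0558 0.0417] tri sh [0.4815 0.0573 0.0123]
352 tip [ 0.5566 -0.0037  0.042 ] sh [ 0.5558 -0.0032  0.018 ] tri tip [ 0.5567 -0.0035  0.0411] tri sh [ 0.5557 -0.0028  0.0186]
knob [0.5016 0.0038 0.058 ] cent [0.50099596 0.00375669 0.042     ] [0.50196837 0.00431423 0.018     ]
screws [0.54840266 0.06429215 0.012     ] [ 0.52943722 -0.06630919  0.012     ]
```

```bash
python3 - <<'E'
from h import *
c=np.load('w6.npy',allow_pickle=True).item();save(c,'w6b.png',(220,190,340,330),5)
s=observe();p=s['tool_pos'];R=np.array(s['orientation'])
P=onz(c,280,290.5,.1432+.009);print(P, R.T@(P-[.5977,-.0019,.1432]))
mv((.557,-.0035,.085,180))
E
```

```text
[ 0.59799908 -0.00130808  0.1522    ] [-0.00029653  0.00058572 -0.00900049]
t 6.85 p [ 0.5978 -0.0018  0.1431] gap 0.0192 F [-1.  -0.7 -0.6]
(0.557, -0.0035, 0.085, 180) w [-0.0009, 0.0001, -0.0059] d [40.8, -1.9, 58.1] rows 1.1
```

View pics/w6b.png

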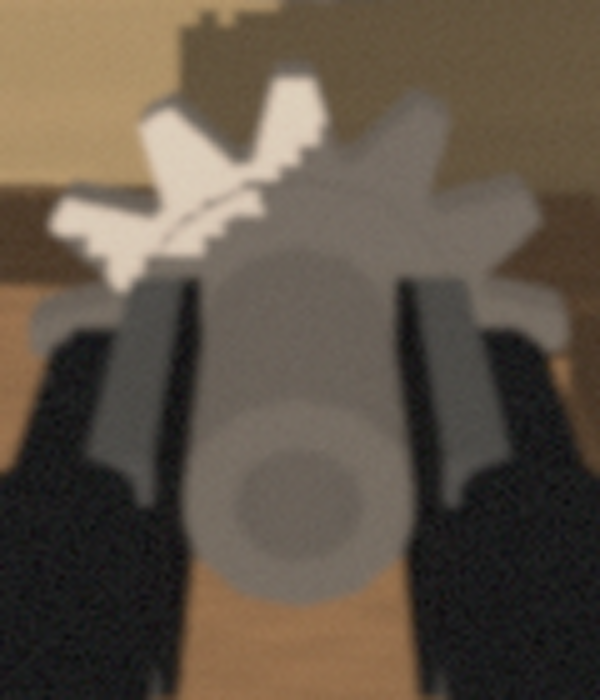

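arm_command([
  [0,0,-0.006,41,-2,30,10],
  [0,0,-0.006,41,-2,55,10],
  [0,0,-0.006,41,-2,55,10],
  [0,0,-0.006,41,-2,55,10],
  [0,0,-0.006,41,-2,55,10],
])

```text
time: 7.48
tool_pos: [0.5582, -0.0018, 0.0889]
orientation: [[-1.0, -0.003, 0.002], [-0.003, 1.0, -0.0], [-0.002, -0.0, -1.0]]
ft_force: [-0.6, -0.6, -0.0]
finger_gap: 0.0192
```

```bash
python3 - <<'E'
from h import *
mv((.557,-.0035,.05,180))
E
```

```text
t 7.47 p [ 0.5582 -0.0018  0.0889] gap 0.0192 F [-0.6 -0.6 -0. ]
(0.557, -0.0035, 0.05, 180) w [-0.0, 0.0024, 0.0028] d [1.3, -1.7, 38.9] rows 0.6
```

arm_command([
  [0,0,0,1.2,-1.5,0,10],
  [0,0,0,1.2,-1.5,8,10],
  [0,0,0,1.2,-1.5,16,10],
  [0,0,0,1.2,-1.5,22,10],
  [0,0,0,1.2,-1.5,22,10],
])

```text
time: 8.1
tool_pos: [0.5554, -0.0031, 0.0651]
orientation: [[-1.0, -0.003, -0.001], [-0.003, 1.0, -0.0], [0.001, -0.0, -1.0]]
ft_force: [-0.6, 0.5, -1.5]
finger_gap: 0.0192
```

```bash
python3 - <<'E'
from h import *
mv((.557,-.0035,.05,180))
E
```

```text
t 8.1 p [ 0.5554 -0.0031  0.0651] gap 0.0192 F [-0.6  0.5 -1.5]
(0.557, -0.0035, 0.05, 180) w [-0.0001, -0.0011, 0.0032] d [-1.6, -0.4, 15.1] rows 0.2
```

arm_command([
  [0,0,0,-1,0,2,10],
  [0,0,0,-1,0,5,10],
  [0,0,0,-1,0,8,10],
  [0,0,0,-1,0,9,10],
])

```text
time: 8.6
tool_pos: [0.5566, -0.003, 0.0566]
orientation: [[-1.0, -0.003, -0.0], [-0.003, 1.0, 0.0], [0.0, 0.0, -1.0]]
ft_force: [-0.4, -0.3, -0.8]
finger_gap: 0.0192
```

```bash
python3 - <<'E'
from h import *
mv((.557,-.0035,.048,180))
E
```

```text
t 8.6 p [ 0.5566 -0.003   0.0566] gap 0.0192 F [-0.4 -0.3 -0.8]
(0.557, -0.0035, 0.048, 180) w [0.0, -0.0003, 0.0032] d [-0.4, -0.5, 8.6] rows 0.1
```

Threaded on with no contact force. I'll continue down to the seat.

arm_command([
  [0,0,0,0,-0.3,3,10],
  [0,0,0,0,-0.3,6,10],
  [0,0,0,0,-0.3,8.5,10],
  [0,0,0,0,-0.3,8.5,10],
])

```text
time: 9.1
tool_pos: [0.5566, -0.0033, 0.0481]
orientation: [[-1.0, -0.003, -0.001], [-0.003, 1.0, 0.0], [0.001, 0.0, -1.0]]
ft_force: [-0.8, -0.6, -0.1]
finger_gap: 0.0192
```

```bash
python3 - <<'E'
from h import *
mv((.557,-.0035,.048,180))
c=cap('wrist');save(c,'w7.png',(180,100,380,330),3)
E
```

```text
t 9.1 p [ 0.5566 -0.0033  0.0481] gap 0.0192 F [-0.8 -0.6 -0.1]
(0.557, -0.0035, 0.048, 180) w [0.0, -0.0005, 0.0031] d [-0.4, -0.2, 0.1] rows 0.0
```

View pics/w7.png

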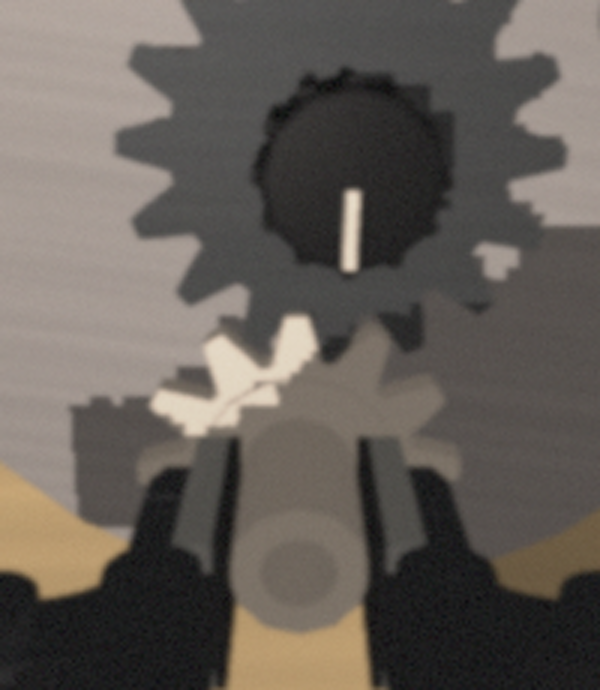

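Gear 1 is meshed at the seat. I'll release it and lift away.

arm_command([
  [0,0,0,0,0,0.5,40],
  [0,0,0,0,0,0.5,40],
  [0,0,0,0,0,0,40],
  [0,0,0,0,0,-60,40],
  [0,0,0,0,0,-100,45],
  [0,0,0,0,0,-100,45],
])

```text
time: 9.9
tool_pos: [0.5591, -0.0034, 0.1515]
orientation: [[-1.0, -0.003, 0.007], [-0.003, 1.0, 0.0], [-0.007, 0.0, -1.0]]
ft_force: [-0.6, 0.8, -0.8]
finger_gap: 0.045
```

```bash
python3 - <<'E'
from h import *
mv((.6055,-.303,.12,180))
c=cap('wrist');save(c,'w8.png')
E
```

```text
t 9.9 p [ 0.5591 -0.0034  0.1515] gap 0.045 F [-0.6  0.8 -0.8]
(0.6055, -0.303, 0.12, 180) w [0.0002, 0.0068, 0.0032] d [-45.3, -299.8, 31.7] rows 4.9
```

View pics/w8.png

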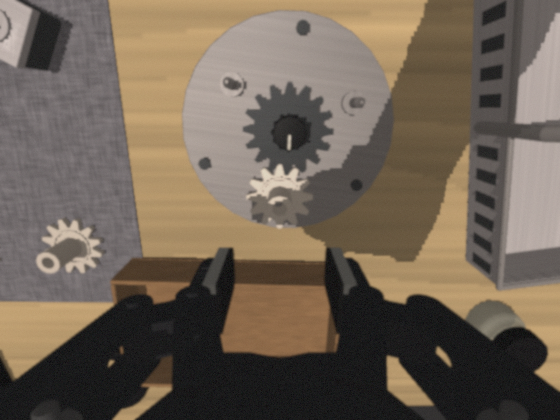

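Gear 1 sits at post@352 (279,198). Next I'll go above g1 at (0.609, -0.198) and remeasure.

arm_command([
  [0,0,0.003,-36,-195,25,45],
  [0,0,0.003,-36,-195,25,45],
  [0,0,0.003,-36,-195,25,45],
  [0,0,0.003,-36,-195,25,45],
  [0,0,0.003,-36,-195,25,45],
  [0,0,0.003,-36,-195,25,45],
  [0,0,0.003,-36,-195,25,45],
])

```text
time: 10.82
tool_pos: [0.5936, -0.1958, 0.1233]
orientation: [[-1.0, -0.003, -0.0], [-0.003, 1.0, 0.001], [0.0, 0.001, -1.0]]
ft_force: [-0.3, -0.2, -0.5]
finger_gap: 0.0451
```

```bash
python3 - <<'E'
from h import *
mv((.6088,-.1983,.0295,180))
c=cap('wrist');save(c,'w9.png',(130,120,430,320),2.6);np.save('w9.npy',c,allow_pickle=True)
E
```

```text
t 10.82 p [ 0.5936 -0.1958  0.1233] gap 0.0451 F [-0.3 -0.2 -0.5]
(0.6088, -0.1983, 0.0295, 180) w [0.0012, -0.0002, 0.0032] d [-15.2, -2.7, 93.8] rows 1.5
```

View pics/w9.png

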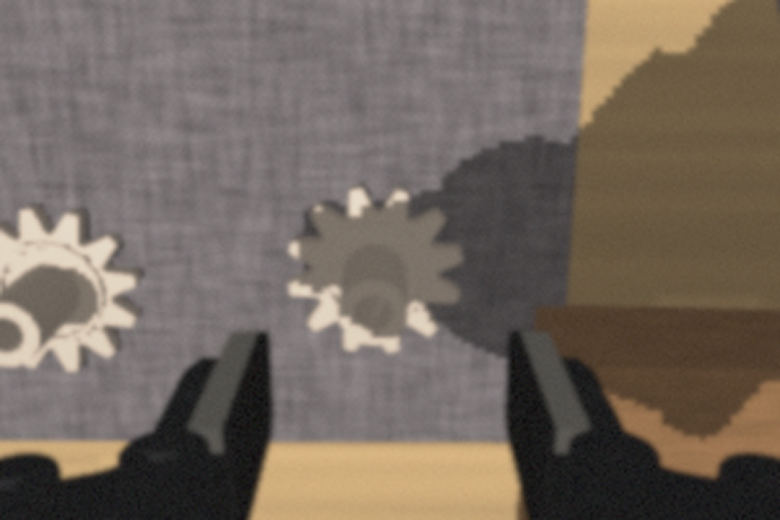

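```bash
python3 - <<'E'
from h import *
c=np.load('w9.npy',allow_pickle=True).item();a=np.load('w3.npy',allow_pickle=True).item()
P=onz(c,274.2,238.5,.0385);print(P,tri([(c,274.2,238.5),(a,331.2,243.4)]))
mv((P[0],P[1],.0295,180))
E
```

```text
[ 0.60952764 -0.19887144  0.0385    ] [ 0.60804949 -0.19879304  0.04082749]
t 10.88 p [ 0.5937 -0.1962  0.1235] gap 0.0449 F [0.3 0.9 0.2]
(np.float64(0.6095276366960944), np.float64(-0.1988714377057888), 0.0295, 180) w [0.0008, 0.0, 0.0028] d [-15.9, -2.8, 94.0] rows 1.5
```

arm_command([
  [0,0,0.003,-15.5,-2.8,50,45],
  [0,0,0.003,-15.5,-2.8,90,45],
  [0,0,0.003,-15.5,-2.8,94,45],
  [0,0,0.003,-15.5,-2.8,94,45],
  [0,0,0.003,-15.5,-2.8,94,45],
  [0,0,0.003,-15.5,-2.8,94,10],
  [0,0,0.003,-15.5,-2.8,94,10],
  [0,0,0.003,-15.5,-2.8,94,10],
])

```text
time: 11.88
tool_pos: [0.6097, -0.2012, 0.0309]
orientation: [[-1.0, 0.003, 0.002], [0.003, 1.0, -0.0], [-0.002, -0.0, -1.0]]
ft_force: [-1.2, 1.5, 6.5]
finger_gap: 0.0193
```

```bash
python3 - <<'E'
from h import *
mv((.48,.056,.1432,180))
E
```

```text
t 11.88 p [ 0.6097 -0.2012  0.0309] gap 0.0193 F [-1.2  1.5  6.5]
(0.48, 0.056, 0.1432, 180) w [-0.0004, 0.002, -0.0029] d [130.2, 256.8, -112.7] rows 4.9
```

arm_command([
  [0,0,0,0,0,-60,10],
  [0,0,0,0,0,-90,10],
  [0,0,-0.003,130,257,-90,10],
  [0,0,-0.003,130,257,-90,10],
  [0,0,-0.003,130,257,-90,10],
  [0,0,-0.003,130,257,-90,10],
  [0,0,-0.003,130,257,-80,10],
  [0,0,-0.003,130,257,-65,10],
])

```text
time: 12.88
tool_pos: [0.4785, 0.0601, 0.0948]
orientation: [[-1.0, -0.007, 0.0], [-0.007, 1.0, 0.002], [-0.0, 0.002, -1.0]]
ft_force: [0.3, -0.2, -0.4]
finger_gap: 0.0192
```

arm_command([
  [0,0,0,0,0,0,10],
  [0,0,0,0,0,0,10],
  [0,0,0,0,0,0,10],
])

```text
time: 13.25
tool_pos: [0.4804, 0.0552, 0.0947]
orientation: [[-1.0, 0.002, 0.001], [0.002, 1.0, -0.0], [-0.001, -0.0, -1.0]]
ft_force: [0.3, -0.2, -0.2]
finger_gap: 0.0189
```

```bash
python3 - <<'E'
from h import *
mv((.4805,.0562,.08,180))
c=cap('wrist');save(c,'w10.png',(130,50,430,350),2);np.save('w10.npy',c,allow_pickle=True)
E
```

```text
t 13.25 p [0.4804 0.0552 0.0947] gap 0.0189 F [ 0.3 -0.2 -0.2]
(0.4805, 0.0562, 0.08, 180) w [-0.0003, 0.0011, -0.0019] d [-0.1, 1.0, 14.7] rows 0.2
```

View pics/w10.png

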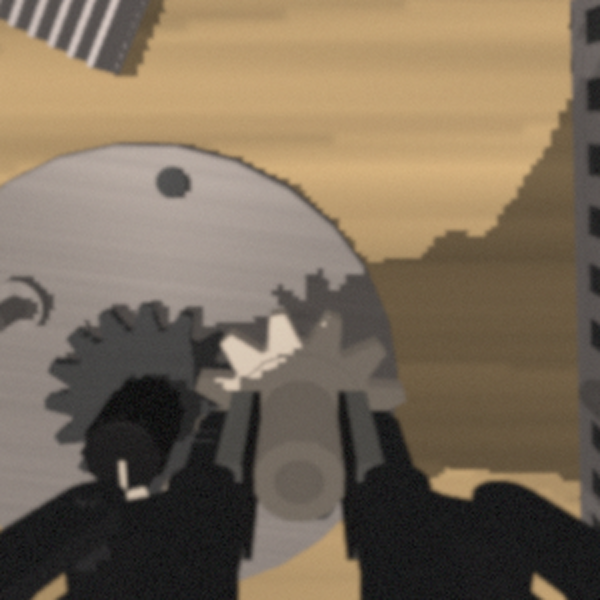

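arm_command([
  [0,0,0,0,1,8,10],
  [0,0,0,0,1,16,10],
  [0,0,0,0,1,22,10],
  [0,0,0,0,1,28,10],
  [0,0,0,0,1,30,10],
  [0,0,0,0,1,30,10],
])

```text
time: 14.05
tool_pos: [0.4796, 0.057, 0.0642]
orientation: [[-1.0, 0.0, -0.0], [0.0, 1.0, -0.0], [0.0, -0.0, -1.0]]
ft_force: [-0.2, -1.9, -1.3]
finger_gap: 0.0187
```

```bash
python3 - <<'E'
from h import *
mv((.4805,.0562,.0485,180))
E
```

```text
t 14.05 p [0.4796 0.057  0.0642] gap 0.0187 F [-0.2 -1.9 -1.3]
(0.4805, 0.0562, 0.0485, 180) w [-0.0004, -0.0002, -0.0002] d [-0.9, -0.8, 15.7] rows 0.3
```

arm_command([
  [0,0,0,-0.8,-0.8,3,10],
  [0,0,0,-0.8,-0.8,6,10],
  [0,0,0,-0.8,-0.8,9,10],
  [0,0,0,-0.8,-0.8,12,10],
  [0,0,0,-0.8,-0.8,15,10],
  [0,0,0,-0.8,-0.8,15.5,10],
])

```text
time: 14.8
tool_pos: [0.4803, 0.0566, 0.0486]
orientation: [[-1.0, -0.0, -0.0], [-0.0, 1.0, 0.0], [0.0, 0.0, -1.0]]
ft_force: [-0.4, -0.5, -0.2]
finger_gap: 0.0189
```

```bash
python3 - <<'E'
from h import *
mv((.4805,.0562,.0485,180))
c=cap('wrist');save(c,'w11.png',(130,100,430,350),2)
E
```

```text
t 14.8 p [0.4803 0.0566 0.0486] gap 0.0189 F [-0.4 -0.5 -0.2]
(0.4805, 0.0562, 0.0485, 180) w [0.0, -0.0004, 0.0003] d [-0.2, -0.4, 0.1] rows 0.0
```

View pics/w11.png

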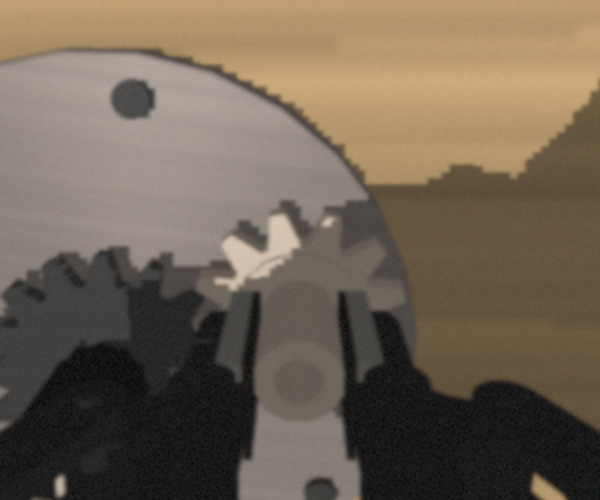

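arm_command([
  [0,0,0,0,0,0.5,33],
  [0,0,0,0,0,0.5,33],
  [0,0,0,0,0,0,33],
  [0,0,0,0,0,-60,40],
  [0,0,0,0,0,-90,45],
  [0,0,0,-60,0,-100,45],
  [0,0,0,-80,0,-100,45],
  [0,0,0,-80,0,-100,45],
])

```text
time: 15.85
tool_pos: [0.5617, 0.0566, 0.149]
orientation: [[-1.0, -0.0, 0.002], [-0.0, 1.0, -0.0], [-0.002, -0.0, -1.0]]
ft_force: [0.0, -1.0, -0.0]
finger_gap: 0.0455
```

```bash
python3 - <<'E'
from h import *
mv((.606,-.303,.125,180))
c=cap('wrist');save(c,'w12.png');np.save('w12.npy',c,allow_pickle=True)
E
```

```text
t 15.85 p [0.5617 0.0566 0.149 ] gap 0.0455 F [ 0. -1. -0.]
(0.606, -0.303, 0.125, 180) w [-0.0, 0.0015, 0.0] d [-44.3, -359.6, 24.0] rows 5.8
```

View pics/w12.png

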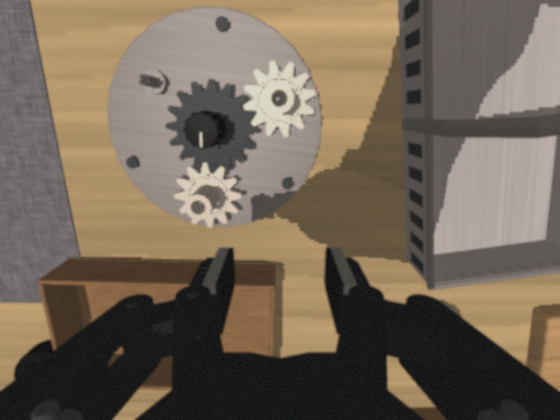

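Both gears are seated (280,98 and 207,198). On to the third, g2, near (0.618, -0.303).

arm_command([
  [0,0,0,-44,-360,24,45],
  [0,0,0,-44,-360,24,45],
  [0,0,0,-44,-360,24,45],
  [0,0,0,-44,-360,24,45],
  [0,0,0,-44,-360,24,45],
  [0,0,0,-44,-360,24,45],
  [0,0,0,-44,-360,24,45],
  [0,0,0,-44,-360,24,45],
])

```text
time: 16.9
tool_pos: [0.6033, -0.3019, 0.1241]
orientation: [[-1.0, -0.0, -0.002], [-0.0, 1.0, 0.002], [0.002, 0.002, -1.0]]
ft_force: [0.7, 0.8, -0.8]
finger_gap: 0.045
```

arm_command([
  [0,0,0,0,0,0,45],
  [0,0,0,0,0,0,45],
  [0,0,0,0,0,0,45],
])

```text
time: 17.27
tool_pos: [0.6047, -0.3025, 0.125]
orientation: [[-1.0, -0.001, 0.0], [-0.001, 1.0, 0.0], [-0.0, 0.0, -1.0]]
ft_force: [-0.5, 0.1, -0.5]
finger_gap: 0.0452
```

```bash
python3 - <<'E'
from h import *
mv((.6182,-.3033,.0295,180))
c=cap('wrist');save(c,'w13.png',(130,120,430,320),2.6);np.save('w13.npy',c,allow_pickle=True)
E
```

```text
t 17.27 p [ 0.6047 -0.3025  0.125 ] gap 0.0452 F [-0.5  0.1 -0.5]
(0.6182, -0.3033, 0.0295, 180) w [0.0002, 0.0, 0.0014] d [-13.5, -0.8, 95.5] rows 1.5
```

View pics/w13.png

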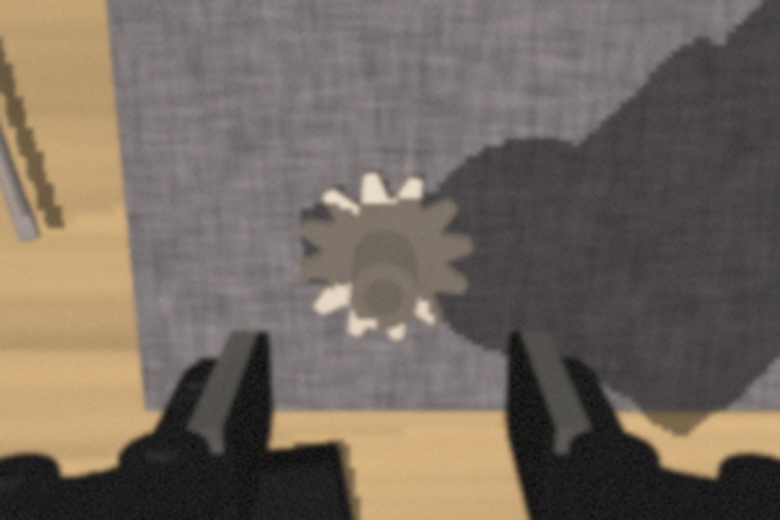

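```bash
python3 - <<'E'
from h import *
c=np.load('w13.npy',allow_pickle=True).item()
P=onz(c,277.3,233.5,.0385);print(P)
mv((P[0],P[1],.0295,180))
E
```

```text
[ 0.61743581 -0.30350492  0.0385    ]
t 17.32 p [ 0.6046 -0.3028  0.125 ] gap 0.0453 F [-0.7 -0.2 -0.2]
(np.float64(0.6174358117386316), np.float64(-0.30350491656043677), 0.0295, 180) w [0.0, 0.0, 0.0011] d [-12.8, -0.7, 95.5] rows 1.5
```

arm_command([
  [0,0,0,-13,-0.7,50,45],
  [0,0,0,-13,-0.7,90,45],
  [0,0,0,-13,-0.7,95,45],
  [0,0,0,-13,-0.7,95,45],
  [0,0,0,-13,-0.7,95,45],
  [0,0,0,-13,-0.7,95,10],
  [0,0,0,-13,-0.7,95,10],
  [0,0,0,-13,-0.7,95,10],
])

```text
time: 18.32
tool_pos: [0.6183, -0.3045, 0.0315]
orientation: [[-1.0, -0.0, 0.002], [-0.0, 1.0, -0.001], [-0.002, -0.001, -1.0]]
ft_force: [-1.7, 0.2, 6.8]
finger_gap: 0.0194
```

```bash
python3 - <<'E'
from h import *
mv((.467,-.0398,.0955,180))
E
```

```text
t 18.32 p [ 0.6183 -0.3045  0.0315] gap 0.0194 F [-1.7  0.2  6.8]
(0.467, -0.0398, 0.0955, 180) w [-0.0009, 0.0019, 0.0001] d [151.1, 264.7, -64.5] rows 5.0
```

arm_command([
  [0,0,0,0,0,-60,10],
  [0,0,0,0,0,-90,10],
  [0,0,0,151,265,-90,10],
  [0,0,0,151,265,-90,10],
  [0,0,0,151,265,-90,10],
  [0,0,0,151,265,-90,10],
  [0,0,0,151,265,-80,10],
  [0,0,0,151,265,-65,10],
])

```text
time: 19.32
tool_pos: [0.4641, -0.0344, 0.0952]
orientation: [[-1.0, -0.007, -0.002], [-0.007, 1.0, 0.003], [0.002, 0.003, -1.0]]
ft_force: [0.4, -0.4, -0.3]
finger_gap: 0.019
```

arm_command([
  [0,0,0,0,0,0,10],
  [0,0,0,0,0,0,10],
  [0,0,0,0,0,0,10],
])

```text
time: 19.7
tool_pos: [0.4671, -0.04, 0.0953]
orientation: [[-1.0, 0.001, 0.001], [0.001, 1.0, -0.0], [-0.001, -0.0, -1.0]]
ft_force: [0.2, -0.6, -1.1]
finger_gap: 0.0193
```

```bash
python3 - <<'E'
from h import *
mv((.467,-.0398,.0655,180))
c=cap('wrist');save(c,'w14.png',(130,50,430,350),2);np.save('w14.npy',c,allow_pickle=True)
E
```

```text
t 19.7 p [ 0.4671 -0.04    0.0953] gap 0.0193 F [ 0.2 -0.6 -1.1]
(0.467, -0.0398, 0.0655, 180) w [-0.0003, 0.0013, -0.0013] d [0.1, 0.2, 29.8] rows 0.5
```

View pics/w14.png

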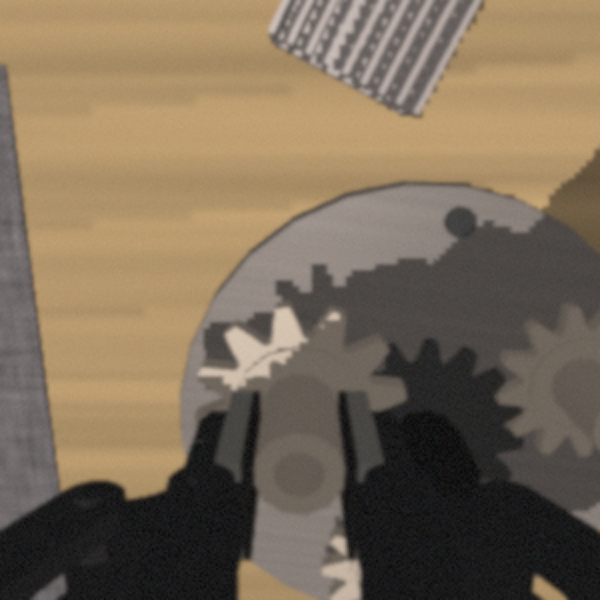

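arm_command([
  [0,0,0,-0.8,0.2,8,10],
  [0,0,0,-0.8,0.2,16,10],
  [0,0,0,-0.8,0.2,22,10],
  [0,0,0,-0.8,0.2,28,10],
  [0,0,0,-0.8,0.2,30,10],
  [0,0,0,-0.8,0.2,30,10],
])

```text
time: 20.5
tool_pos: [0.4673, -0.0393, 0.0647]
orientation: [[-1.0, 0.0, 0.0], [0.0, 1.0, -0.0], [-0.0, -0.0, -1.0]]
ft_force: [0.3, -1.2, -1.6]
finger_gap: 0.0193
```

```bash
python3 - <<'E'
from h import *
mv((.468,-.0398,.0495,180))
E
```

```text
t 20.5 p [ 0.4673 -0.0393  0.0647] gap 0.0193 F [ 0.3 -1.2 -1.6]
(0.468, -0.0398, 0.0495, 180) w [-0.0004, 0.0001, -0.0001] d [-0.7, -0.5, 15.2] rows 0.2
```

arm_command([
  [0,0,0,-0.6,-0.4,3,10],
  [0,0,0,-0.6,-0.4,6,10],
  [0,0,0,-0.6,-0.4,9,10],
  [0,0,0,-0.6,-0.4,12,10],
  [0,0,0,-0.6,-0.4,14.5,10],
  [0,0,0,-0.6,-0.4,15,10],
])

```text
time: 21.25
tool_pos: [0.468, -0.0398, 0.0508]
orientation: [[-1.0, 0.0, 0.001], [0.0, 1.0, -0.0], [-0.001, -0.0, -1.0]]
ft_force: [-2.7, -1.7, 16.4]
finger_gap: 0.0195
```

```bash
python3 - <<'E'
from h import *
mv((.468,-.0398,.0495,180))
E
```

```text
t 21.25 p [ 0.468  -0.0398  0.0508] gap 0.0195 F [-2.7 -1.7 16.4]
(0.468, -0.0398, 0.0495, 180) w [-0.0002, 0.0008, -0.0004] d [-0.0, -0.0, 1.3] rows 0.0
```

```bash
python3 - <<'E'
from h import *
c=cap('wrist');save(c,'w15.png',(170,120,380,330),3.5);np.save('w15.npy',c,allow_pickle=True)
E
```

```text
(no output)
```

View pics/w15.png

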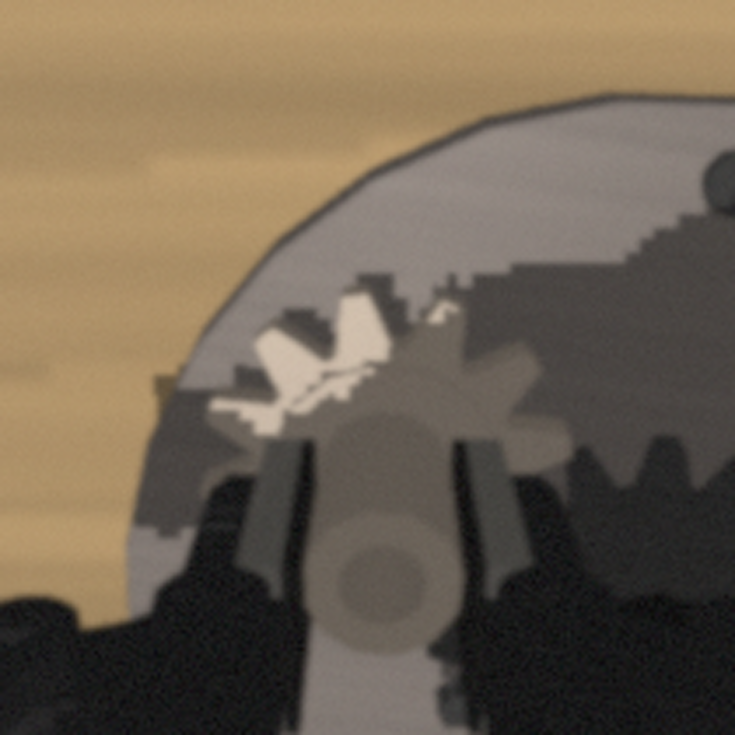

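arm_command([
  [0,0,0,0,0,0,33],
  [0,0,0,0,0,0,33],
  [0,0,0,0,0,0,33],
  [0,0,0,0,0,-60,33],
  [0,0,0,-60,40,-90,33],
  [0,0,0,-100,40,-90,33],
  [0,0,0,-100,40,-90,33],
  [0,0,0,-100,40,-90,33],
])

```text
time: 22.3
tool_pos: [0.5663, 0.0005, 0.139]
orientation: [[-1.0, -0.0, -0.003], [-0.0, 1.0, -0.0], [0.003, -0.0, -1.0]]
ft_force: [0.5, 0.3, -0.4]
finger_gap: 0.0333
```

```bash
python3 - <<'E'
from h import *
mv((.5016,.004,.125,180))
c=cap('wrist');save(c,'w16.png',(160,0,400,220),3.3);np.save('w16.npy',c,allow_pickle=True)
E
```

```text
t 22.3 p [5.663e-01 5.000e-04 1.390e-01] gap 0.0333 F [ 0.5  0.3 -0.4]
(0.5016, 0.004, 0.125, 180) w [-0.0002, -0.0028, 0.0001] d [64.7, 3.5, 14.2] rows 1.1
```

View pics/w16.png

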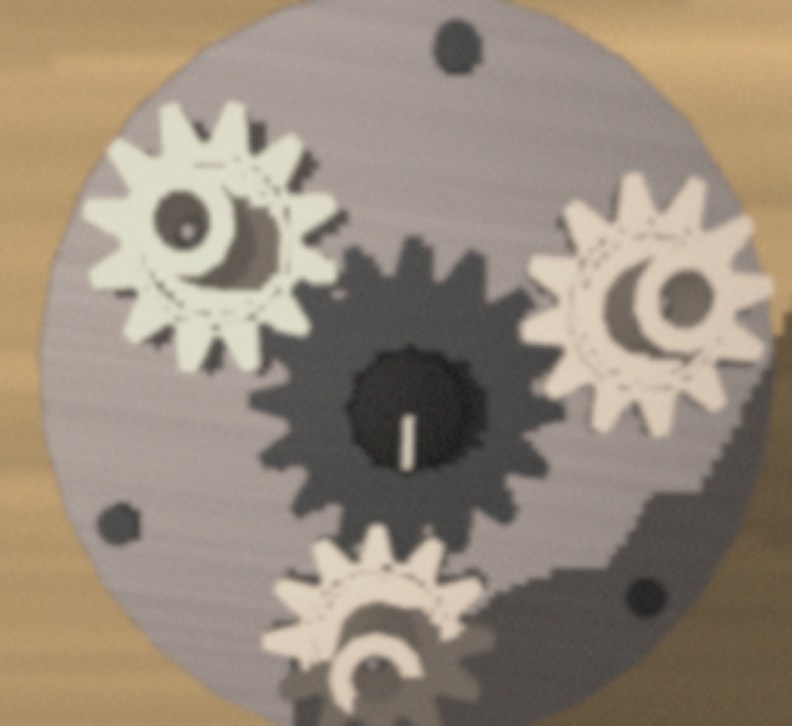

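```bash
cat > chk.py <<'E'
from h import *
import sys
def gears(c,zs=(.024,.030)):
    im=c['img'].astype(int);m=((im[...,0]>150)&(im[...,0]-im[...,2]>10)&(im[...,0]-im[...,2]<50)&(im.min(2)>140)).astype(np.uint8)
    m=cv2.morphologyEx(m,cv2.MORPH_CLOSE,np.ones((9,9)))
    cs,_=cv2.findContours(m,cv2.RETR_EXTERNAL,cv2.CHAIN_APPROX_NONE)
    for k in cs:
        if cv2.contourArea(k)<1200: continue
        h=cv2.convexHull(k)[:,0]
        for z in zs:
            P=np.array([onz(c,*q,z)[:2] for q in h.astype(float)],np.float32)
            (x,y),r=cv2.minEnclosingCircle(P*1000); print(cv2.boundingRect(k),z,round(x,1),round(y,1),'r',round(r,2))
if __name__=='__main__':
    c=np.load(sys.argv[1],allow_pickle=True).item(); gears(c)
E
python3 chk.py w16.npy
```

```text
(514, 130, 46, 123) 0.024 553.9 213.0 r 54.53
(514, 130, 46, 123) 0.03 552.4 207.7 r 53.17
(525, 54, 35, 59) 0.024 474.2 197.0 r 21.73
(525, 54, 35, 59) 0.03 474.7 192.1 r 21.19
(172, 0, 222, 216) 0.024 499.2 4.0 r 83.38
(172, 0, 222, 216) 0.03 499.1 3.9 r 81.31
```

```bash
sed -i 's/>150)&/>188)\&/; s/min(2)>140/min(2)>150/' chk.py; python3 chk.py w16.npy; python3 chk.py w12.npy
```

```text
(240, 160, 66, 55) 0.024 550.7 -4.7 r 26.86
(240, 160, 66, 55) 0.03 549.2 -4.5 r 26.2
(319, 52, 75, 80) 0.024 480.0 56.7 r 27.78
(319, 52, 75, 80) 0.03 480.4 55.3 r 27.09
(185, 31, 77, 82) 0.024 466.2 -39.3 r 28.28
(185, 31, 77, 82) 0.03 466.9 -38.4 r 27.57
(174, 163, 67, 64) 0.024 556.1 -3.2 r 27.69
(174, 163, 67, 64) 0.03 554.5 -1.8 r 27.03
(244, 61, 72, 76) 0.024 480.2 56.6 r 27.96
(244, 61, 72, 76) 0.03 480.4 56.6 r 27.29
```

```bash
python3 - <<'E'
from h import *
c=np.load('w16.npy',allow_pickle=True).item()
for n,q in (('232',(181,220)),('112',(687,298)),('352',(376,677))):
    u,v=q[0]/3.3+160,q[1]/3.3
    print(n,[onz(c,u,v,z)[:2].round(4).tolist() for z in (.056,.060)])
t=cap('top');save(t,'t4.png',(225,180,300,260),8)
s=cap('scene');save(s,'s4.png',(245,215,330,280),8)
E
```

```text
232 [[0.4664, -0.0391], [0.467, -0.0383]]
112 [[0.4802, 0.0571], [0.4805, 0.0561]]
352 [[0.5561, -0.0028], [0.5549, -0.0028]]
```

View pics/s4.png

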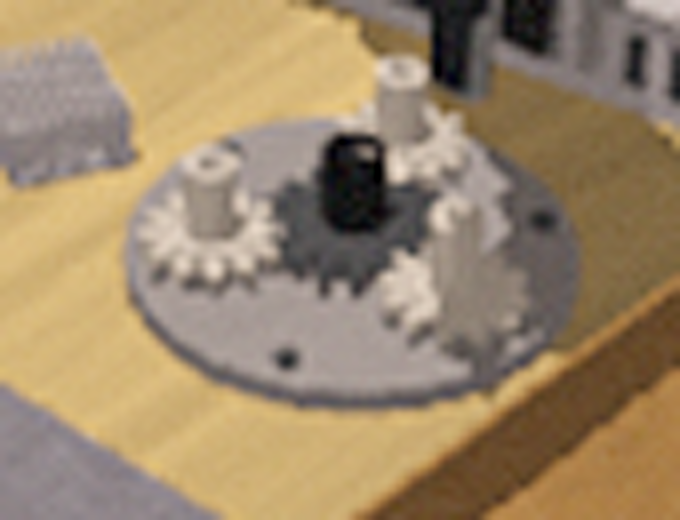

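```bash
python3 - <<'E'
from h import *
s=cap('scene')
for n,x,y in (('232',.467,-.0398),('112',.4805,.0562),('352',.557,-.0035)):
    for z in (.056,.059,.062): print(n,z,((proj(s,(x,y,z))-[245,215])*8).round(0))
E
```

```text
232 0.056 [207. 164.]
232 0.059 [207. 157.]
232 0.062 [207. 151.]
112 0.056 [399.  72.]
112 0.059 [399.  66.]
112 0.062 [399.  60.]
352 0.056 [456. 218.]
352 0.059 [456. 212.]
352 0.062 [457. 205.]
```

arm_command([
  [0,0,0,65,3.5,14,34],
  [0,0,0,65,3.5,14,34],
  [0,0,0,65,3.5,14,34],
  [0,0,0,65,3.5,14,34],
])

```text
time: 23.0
tool_pos: [0.5045, 0.004, 0.1263]
orientation: [[-1.0, 0.0, 0.003], [0.0, 1.0, -0.0], [-0.003, -0.0, -1.0]]
ft_force: [-0.0, 0.0, -0.9]
finger_gap: 0.0341
```

```bash
python3 - <<'E'
from h import *
mv((.5016,.004,.05,180))
c=cap('wrist');save(c,'w17.png')
E
```

```text
t 23.0 p [0.5045 0.004  0.1263] gap 0.0341 F [-0.   0.  -0.9]
(0.5016, 0.004, 0.05, 180) w [-0.0, 0.0025, -0.0] d [3.1, -0.0, 76.3] rows 1.2
```

View pics/w17.png

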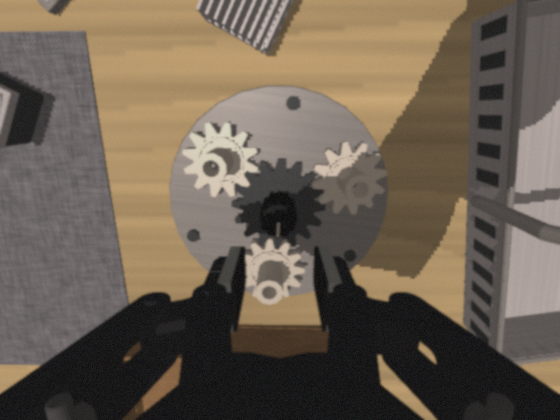

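arm_command([
  [0,0,0,2,0,40,34],
  [0,0,0,2,0,65,34],
  [0,0,0,2,0,74,34],
  [0,0,0,2,0,74,34],
])

```text
time: 23.55
tool_pos: [0.5013, 0.004, 0.0517]
orientation: [[-1.0, 0.0, -0.0], [0.0, 1.0, -0.0], [0.0, -0.0, -1.0]]
ft_force: [-0.8, -0.1, 0.2]
finger_gap: 0.0339
```

```bash
python3 - <<'E'
from h import *
mv((.5015,.004,.05,180))
c=cap('wrist');save(c,'w18.png')
E
```

```text
t 23.55 p [0.5013 0.004  0.0517] gap 0.0339 F [-0.8 -0.1  0.2]
(0.5015, 0.004, 0.05, 180) w [-0.0001, -0.0001, -0.0001] d [-0.2, -0.0, 1.7] rows 0.0
```

View pics/w18.png

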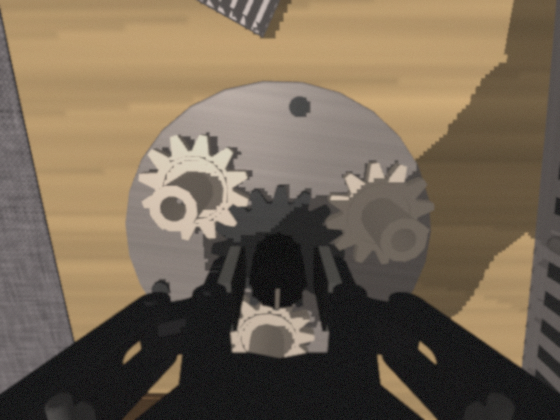

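arm_command([
  [0,0,0,0,0,1,10],
  [0,0,0,0,0,1,10],
  [0,0,0,0,0,1,10],
  [0,0,0.1,0,0,1,10],
  [0,0,0.2,0,0,1,10],
  [0,0,0.3,0,0,1,10],
  [0,0,0.4,0,0,1,10],
  [0,0,0.4,0,0,1,10],
])

```text
time: 24.6
tool_pos: [0.5018, 0.003, 0.0525]
orientation: [[-0.92, 0.391, 0.003], [0.391, 0.92, -0.001], [-0.003, -0.0, -1.0]]
ft_force: [-1.3, -2.7, 7.1]
finger_gap: 0.022
```

```bash
python3 - <<'E'
from h import *
mv((.5015,.004,.05,157))
print(observe()['torque'],observe()['qpos'].round(0))
c=cap('wrist');save(c,'w19.png')
E
```

```text
t 24.6 p [0.5018 0.003  0.0525] gap 0.022 F [-1.3 -2.7  7.1]
(0.5015, 0.004, 0.05, 157) w [-0.0001, 0.0032, -0.0002] d [0.7, 0.8, 2.5] rows 0.0
[-0.65914001  0.3926719   0.02951806] [-12.  43.  13. 119. -26.  20.  89.]
```

View pics/w19.png

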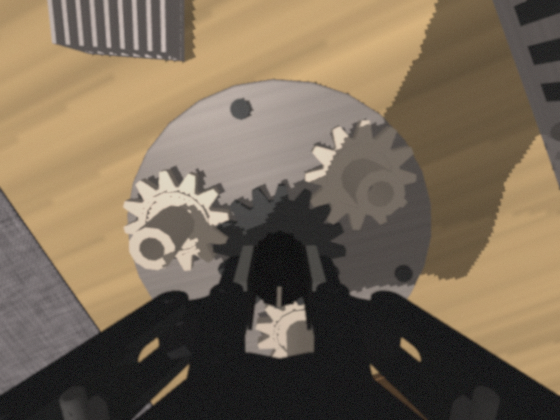

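arm_command([
  [0,0,0.13,0,0,0,10],
  [0,0,0.26,0,0,0,10],
  [0,0,0.39,0,0,0,10],
  [0,0,0.52,0,0,0,10],
  [0,0,0.65,0,0,0,10],
  [0,0,0.78,0,0,0,10],
  [0,0,0.91,0,0,0,10],
  [0,0,1.0,0,0,0,10],
])

```text
time: 25.65
tool_pos: [0.5012, 0.0025, 0.0525]
orientation: [[-0.166, 0.986, 0.002], [0.986, 0.166, -0.002], [-0.002, 0.002, -1.0]]
ft_force: [-2.9, -3.9, 8.0]
finger_gap: 0.022
```

```bash
python3 - <<'E'
from h import *
mv((.5015,.004,.052,60))
print(observe()['torque'],observe()['qpos'].round(0))
E
```

```text
t 25.65 p [0.5012 0.0025 0.0525] gap 0.022 F [-2.9 -3.9  8. ]
(0.5015, 0.004, 0.052, 60) w [0.0026, 0.0011, 0.6901] d [1.4, 0.5, 0.5] rows 3.7
[-0.86417756  0.75175566  0.07012026] [-21.  46.  26. 119. -48.  25.  53.]
```

arm_command([
  [0,0,0.13,0,0,0,10],
  [0,0,0.26,0,0,0,10],
  [0,0,0.39,0,0,0,10],
  [0,0,0.52,0,0,0,10],
  [0,0,0.65,0,0,0,10],
  [0,0,0.78,0,0,0,10],
  [0,0,0.78,0,0,0,10],
])

```text
time: 26.52
tool_pos: [0.5007, 0.0027, 0.0524]
orientation: [[0.574, 0.819, 0.001], [0.819, -0.574, -0.001], [-0.0, 0.002, -1.0]]
ft_force: [-3.5, -2.5, 9.0]
finger_gap: 0.0221
```

```bash
python3 - <<'E'
from h import *
mv((.5015,.004,.052,10))
print(observe()['torque'],observe()['qpos'].round(0))
c=cap('wrist');save(c,'w20.png')
E
```

```text
t 26.52 p [0.5007 0.0027 0.0524] gap 0.0221 F [-3.5 -2.5  9. ]
(0.5015, 0.004, 0.052, 10) w [0.002, -0.0004, 0.7853] d [1.5, -0.1, 0.4] rows 4.2
[-0.63274577  0.94257208  0.04765152] [-27.  49.  37. 120. -59.  32.  19.]
```

View pics/w20.png

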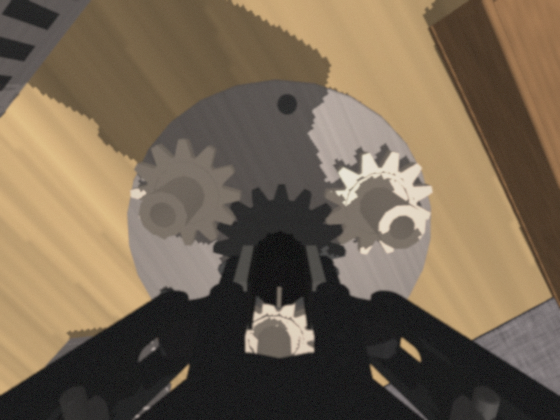

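arm_command([
  [0,0,0.13,0,0,0,10],
  [0,0,0.26,0,0,0,10],
  [0,0,0.39,0,0,0,10],
  [0,0,0.52,0,0,0,10],
  [0,0,0.65,0,0,0,10],
  [0,0,0.78,0,0,0,10],
  [0,0,0.9,0,0,0,10],
  [0,0,0.9,0,0,0,10],
])

```text
time: 27.58
tool_pos: [0.5004, 0.0032, 0.0525]
orientation: [[0.998, 0.06, 0.001], [0.06, -0.998, -0.0], [0.001, 0.0, -1.0]]
ft_force: [-4.6, -2.1, 9.6]
finger_gap: 0.0219
```

```bash
python3 - <<'E'
from h import *
mv((.5015,.004,.052,0))
print(observe()['torque'],observe()['qpos'].round(0))
c=cap('wrist');save(c,'w21.png');np.save('w21.npy',c,allow_pickle=True)
E
```

```text
t 27.57 p [0.5004 0.0032 0.0525] gap 0.0219 F [-4.6 -2.1  9.6]
(0.5015, 0.004, 0.052, 0) w [0.0002, -0.0008, 0.06] d [1.1, -0.7, 0.5] rows 0.3
[-0.39449385  0.88142634 -0.0350355 ] [-29.  50.  40. 120. -62.  34. -30.]
```

View pics/w21.png

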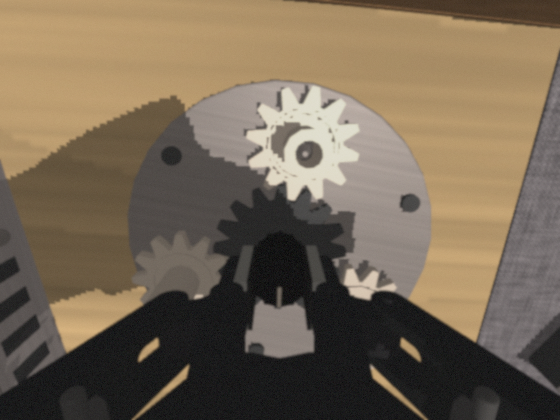

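Master turned by about 3.08 rad, and the knob pointer followed the jaws throughout (280,298). I'll release, lift and check that all three are still seated.

arm_command([
  [0,0,0,0,0,0,34],
  [0,0,0,0,0,0,34],
  [0,0,0,0,0,-60,34],
  [0,0,0,-20,0,-100,40],
  [0,0,0,-40,0,-100,40],
  [0,0,0,-40,0,-100,40],
  [0,0,0,-40,0,-100,40],
])

```text
time: 28.5
tool_pos: [0.4619, 0.002, 0.1507]
orientation: [[0.998, 0.062, 0.001], [0.062, -0.998, 0.0], [0.001, -0.0, -1.0]]
ft_force: [-0.2, -0.2, 1.1]
finger_gap: 0.0402
```

```bash
python3 - <<'E'
from h import *
mv((.5015,.004,.052,0))
c=cap('wrist');save(c,'w22.png');np.save('w22.npy',c,allow_pickle=True);save(c,'w22a.png',(150,40,410,250),3)
s=cap('scene');save(s,'s22.png',(245,215,330,280),8)
E
python3 chk.py w22.npy
```

```text
t 28.5 p [0.4619 0.002  0.1507] gap 0.0402 F [-0.2 -0.2  1.1]
(0.5015, 0.004, 0.052, 0) w [-0.0001, -0.0007, 0.0625] d [39.6, 0.5, 98.7] rows 1.7
(300, 169, 65, 63) 0.024 465.4 -42.0 r 27.54
(300, 169, 65, 63) 0.03 467.0 -40.8 r 26.89
(261, 41, 72, 77) 0.024 558.1 -4.8 r 27.74
(261, 41, 72, 77) 0.03 557.5 -4.5 r 27.08
```

View pics/w22a.png

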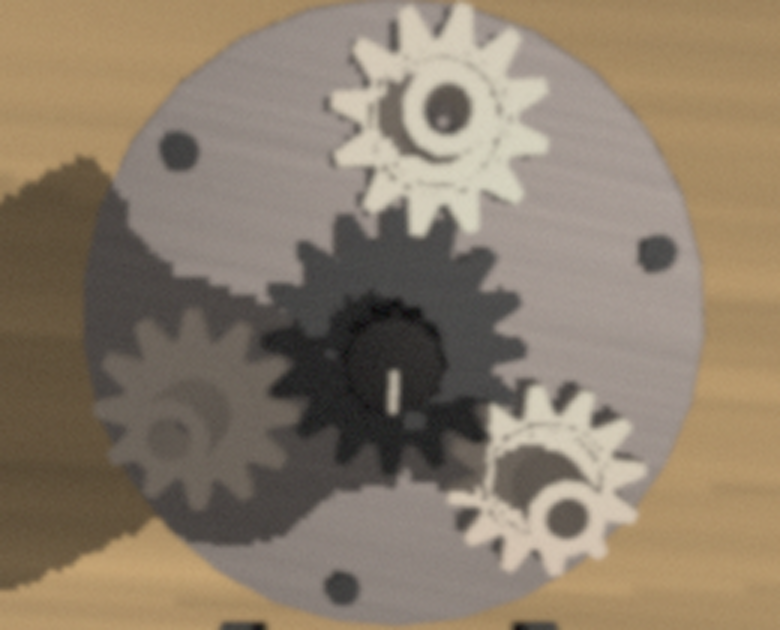

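View pics/s22.png

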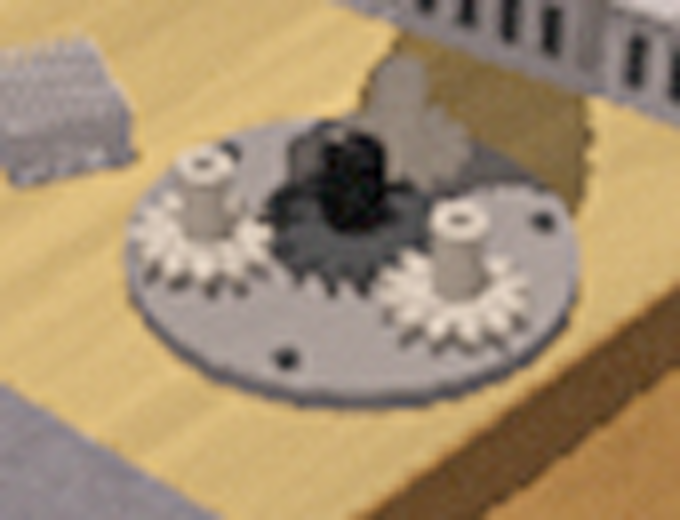

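All three are still down and meshed: tip radius about 27.6 mm at z=24 mm, and in the scene view the hub tops sit at the predicted heights. Now I'll measure the basket and hook.

arm_command([
  [0,0,-0.186,-10,0,-60,45],
  [0,0,-0.37,-20,0,-90,45],
  [0,0,-0.55,-30,0,-120,45],
  [0,0,-0.73,-30,0,-150,45],
  [0,0,-0.91,-30,0,-150,45],
  [0,0,-1.1,-30,0,-150,45],
  [0,0,-1.3,-30,0,-150,45],
  [0,0,-1.5,-30,0,-150,45],
])

```text
time: 29.6
tool_pos: [0.4315, -0.0003, 0.3007]
orientation: [[0.031, 1.0, -0.0], [1.0, -0.031, -0.001], [-0.001, -0.0, -1.0]]
ft_force: [-0.5, -0.6, 0.8]
finger_gap: 0.0449
```

```bash
python3 - <<'E'
from h import *
mv((.48,.18,.33,90))
print(observe()['qpos'].round(0))
E
```

```text
t 29.6 p [ 4.315e-01 -3.000e-04  3.007e-01] gap 0.0449 F [-0.5 -0.6  0.8]
(0.48, 0.18, 0.33, 90) w [-0.0001, 0.0006, -0.0307] d [181.6, 43.0, -29.4] rows 3.0
[-37.  18.  43. 116. -16.  51.  13.]
```

arm_command([
  [0,0,-0.03,180,43,-30,45],
  [0,0,-0.03,180,43,-30,45],
  [0,0,-0.03,180,43,-30,45],
  [0,0,-0.03,180,43,-30,45],
  [0,0,-0.03,180,43,-30,45],
  [0,0,-0.03,180,43,-30,45],
])

```text
time: 30.35
tool_pos: [0.4804, 0.1764, 0.3307]
orientation: [[0.009, 1.0, -0.001], [1.0, -0.009, -0.001], [-0.001, -0.001, -1.0]]
ft_force: [-0.3, -0.5, -0.6]
finger_gap: 0.0451
```

```bash
python3 - <<'E'
from h import *
mv((.48,.18,.33,90))
c=cap('wrist');save(c,'w23.png');np.save('w23.npy',c,allow_pickle=True)
t=cap('top');save(t,'t23.png',(110,120,310,280),4);np.save('t23.npy',t,allow_pickle=True)
s=cap('scene');save(s,'s23.png',(260,140,460,260),4);np.save('s23.npy',s,allow_pickle=True)
E
```

```text
t 30.35 p [0.4804 0.1764 0.3307] gap 0.0451 F [-0.3 -0.5 -0.6]
(0.48, 0.18, 0.33, 90) w [-0.0007, 0.0007, -0.0094] d [3.6, -0.4, 0.7] rows 0.1
```

View pics/w23.png

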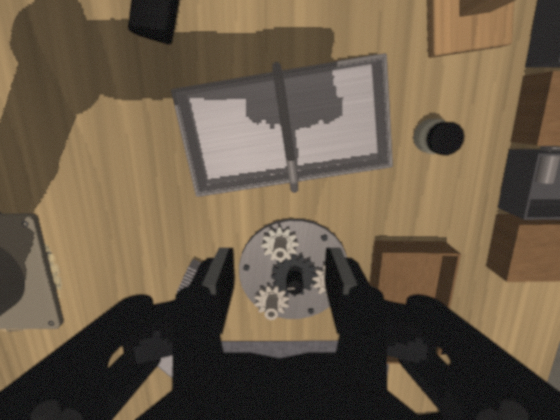

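View pics/t23.png

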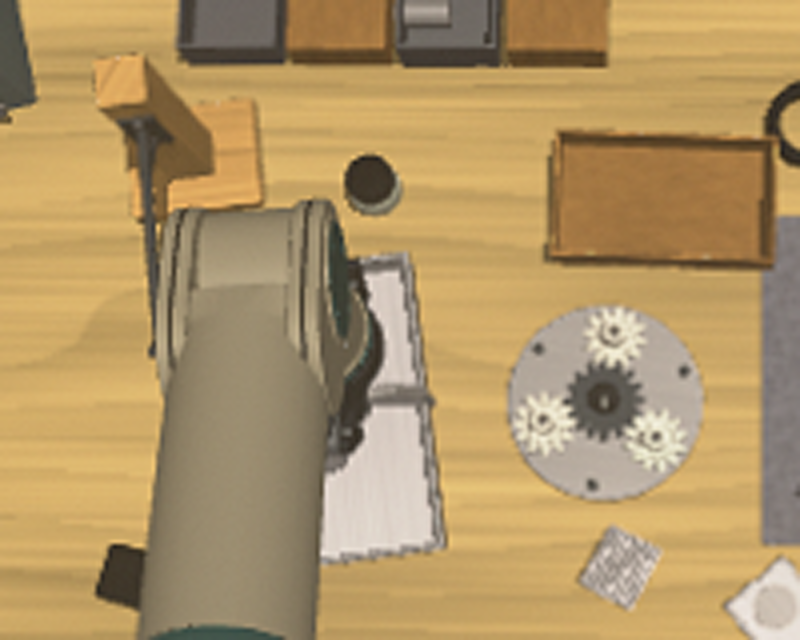

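View pics/s23.png

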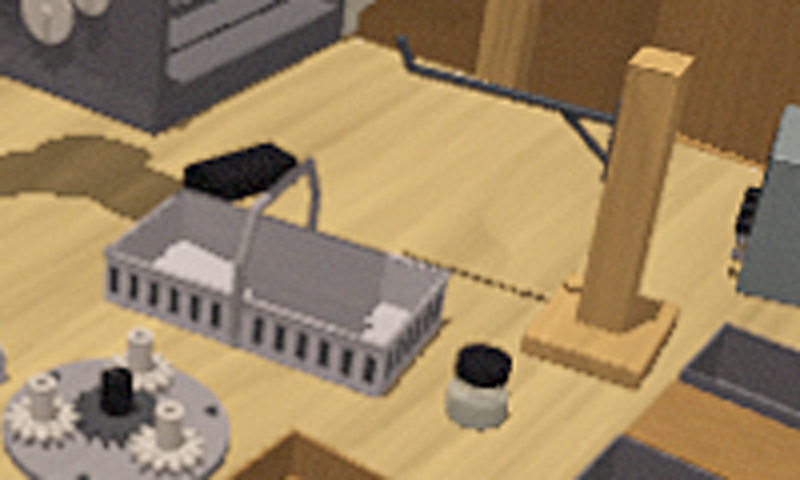

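```bash
python3 - <<'E'
import cv2
im=cv2.imread('pics/top0.png');cv2.imwrite('pics/t0b.png',cv2.resize(im[125:270,125:235],None,fx=5,fy=5,interpolation=cv2.INTER_CUBIC)[:, :])
im=cv2.imread('pics/w23.png');cv2.imwrite('pics/w23b.png',cv2.resize(im[40:215,165:405],None,fx=3.2,fy=3.2,interpolation=cv2.INTER_CUBIC))
im=cv2.imread('pics/s23.png');
E
```

```text
(no output)
```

View pics/t0b.png

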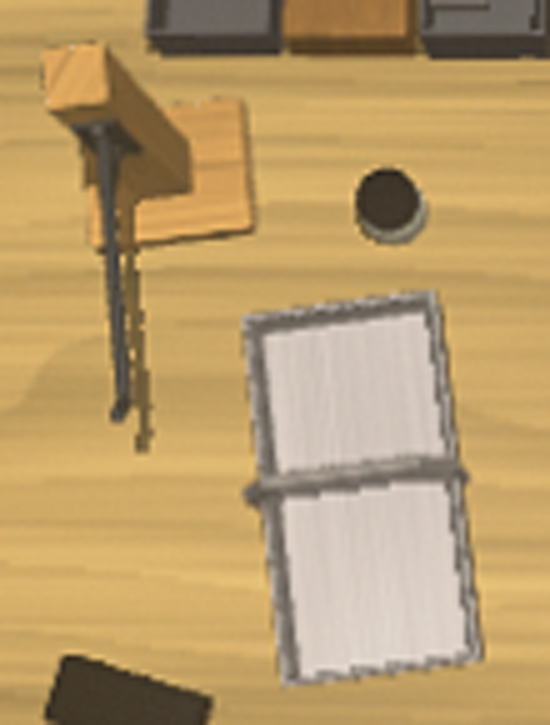

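View pics/w23b.png

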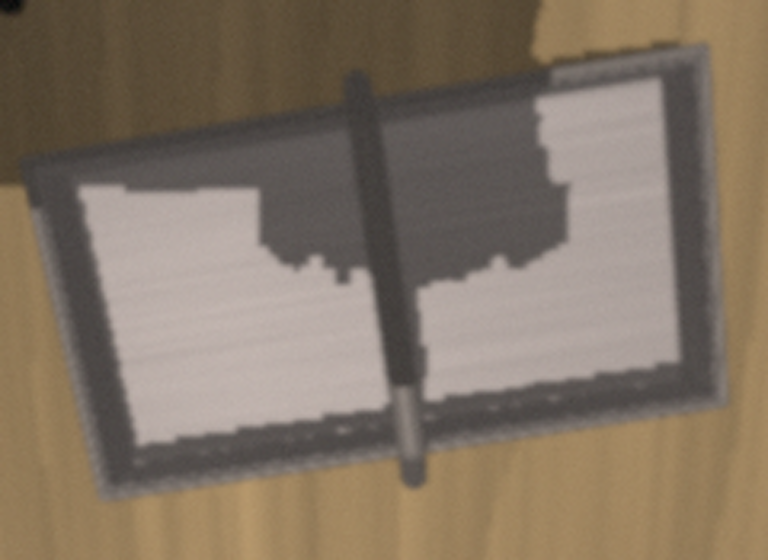

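```bash
cat > m2.py <<'E'
from h import *
w=np.load('w23.npy',allow_pickle=True).item();t=np.load('t23.npy',allow_pickle=True).item();s=np.load('s23.npy',allow_pickle=True).item()
fw=lambda x,y:(x/3.2+165,y/3.2+40)
ft=lambda x,y:(x/5+125,y/5+125)
fs=lambda x,y:(x/4+260,y/4+140)
C=np.array([onz(w,*fw(*q),.05)[:2] for q in ((22,160),(708,45),(727,402),(102,495))])
print('rim',C.round(4).tolist(),'ctr',C.mean(0).round(4),[np.linalg.norm(C[i]-C[(i+1)%4]).round(4) for i in range(4)])
d=(C[1]-C[0]+C[2]-C[3]);print('basket x axis ang',np.degrees(np.arctan2(d[1],d[0])))
Ct=np.array([onz(t,*ft(*q),.05)[:2] for q in ((245,318),(437,292),(483,658),(288,684))])
print('rimtop',Ct.round(4).tolist(),Ct.mean(0).round(4))
print('bar mid tri',tri([(w,*fw(385,279)),(t,*ft(359,482))]).round(4))
for q in ((358,78),(412,480)): print('bar end w z.125',onz(w,*fw(*q),.125).round(4))
for q in ((255,492),(463,472)): print('bar end t z.125',onz(t,*ft(*q),.125).round(4))
for n,a,b in (('root',(100,128),(614,122)),('bend',(121,400),(410,70)),('tip',(121,413),(402,40))):
    print(n,'tri',tri([(t,*ft(*a)),(s,*fs(*b))]).round(4),'top z.2',onz(t,*ft(*a),.2 if n!='tip' else .227).round(4))
E
python3 m2.py
```

```text
rim [[0.3492, 0.2763], [0.6095, 0.3145], [0.6289, 0.1801], [0.3689, 0.1429]] ctr [0.4891 0.2285] [np.float64(0.2631), np.float64(0.1358), np.float64(0.2627), np.float64(0.1349)]
basket x axis ang 8.232033227959406
rimtop [[0.6045, 0.3115], [0.6242, 0.1756], [0.367, 0.137], [0.3475, 0.2718]] [0.4858 0.224 ]
bar mid tri [0.4896 0.2293 0.0352]
bar end w z.125 [0.4792 0.294  0.125 ]
bar end w z.125 [0.4962 0.1669 0.125 ]
bar end t z.125 [0.4721 0.2837 0.125 ]
bar end t z.125 [0.4868 0.1451 0.125 ]
root tri [0.6984 0.3785 0.201 ] top z.2 [0.7006 0.38   0.2   ]
bend tri [0.522  0.3574 0.1972] top z.2 [0.5215 0.3566 0.2   ]
tip tri [0.5115 0.3514 0.2228] top z.2 [0.509  0.3489 0.227 ]
```

Basket centre is about (0.488, 0.227), with its x axis at 8° (rim corners in w23: 172,90 / 386,54 / 392,166 / 197,195). The hook arm runs from (0.698, 0.379) to a bend at (0.522, 0.357) at z≈0.20. Now I'll unload the gears.

```bash
python3 - <<'E'
from h import *
mv((.4805,.0562,.12,90),(.4805,.0562,.049,90))
E
```

```text
t 30.5 p [0.4805 0.177  0.3309] gap 0.0451 F [-0.3 -0.2  0.2]
(0.4805, 0.0562, 0.12, 90) w [-0.0001, -0.0002, -0.0087] d [-120.8, 1.1, 210.9] rows 3.9
(0.4805, 0.0562, 0.049, 90) w [-0.0001, -0.0002, -0.0087] d [-120.8, 1.1, 281.9] rows 4.9
```

arm_command([
  [0,0,-0.009,-60,1,40,36],
  [0,0,-0.009,-110,1,80,36],
  [0,0,-0.009,-121,1,140,36],
  [0,0,-0.009,-121,1,195,36],
  [0,0,-0.009,-121,1,210,36],
  [0,0,-0.009,-121,1,210,36],
  [0,0,-0.009,-121,1,210,36],
  [0,0,-0.009,-121,1,210,36],
])

```text
time: 31.5
tool_pos: [0.482, 0.0577, 0.1226]
orientation: [[-0.003, 1.0, 0.004], [1.0, 0.003, 0.001], [0.001, 0.004, -1.0]]
ft_force: [-0.4, 0.5, -0.1]
finger_gap: 0.036
```

```bash
python3 - <<'E'
from h import *
mv((.4805,.0562,.049,90))
c=cap('wrist');save(c,'w24.png')
E
```

```text
t 31.5 p [0.482  0.0577 0.1226] gap 0.036 F [-0.4  0.5 -0.1]
(0.4805, 0.0562, 0.049, 90) w [0.0035, -0.0008, 0.0034] d [-1.6, -1.8, 73.5] rows 1.2
```

View pics/w24.png

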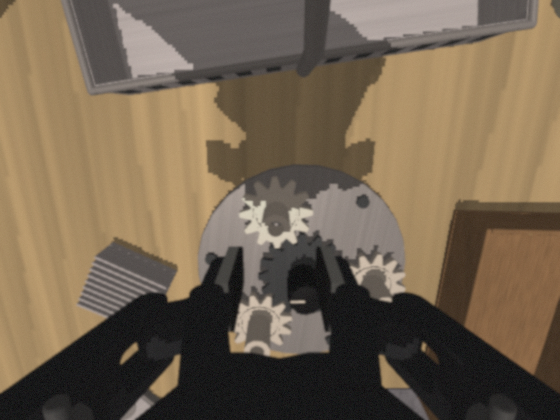

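arm_command([
  [0,0,0,-1.5,-1.5,40,36],
  [0,0,0,-1.5,-1.5,65,36],
  [0,0,0,-1.5,-1.5,72,36],
  [0,0,0,-1.5,-1.5,72,36],
  [0,0,0,-1.5,-1.5,72,10],
  [0,0,0,-1.5,-1.5,72,10],
  [0,0,0,-1.5,-1.5,72,10],
])

```text
time: 32.42
tool_pos: [0.48, 0.0558, 0.05]
orientation: [[-0.003, 1.0, 0.002], [1.0, 0.003, 0.0], [0.0, 0.002, -1.0]]
ft_force: [-0.7, -1.1, 6.2]
finger_gap: 0.0192
```

arm_command([
  [0,0,0,0,0,-10,10],
  [0,0,0,0,0,-25,10],
  [0,0,0,0,0,-60,10],
  [0,0,0,0,0,-100,10],
  [0,0,0,0,0,-100,10],
])

```text
time: 33.05
tool_pos: [0.481, 0.0559, 0.1519]
orientation: [[-0.003, 1.0, 0.006], [1.0, 0.003, 0.001], [0.001, 0.006, -1.0]]
ft_force: [-1.2, -0.1, -0.8]
finger_gap: 0.0195
```

```bash
python3 - <<'E'
from h import *
mv((.5552,.269,.14,98),(.5552,.269,.045,98))
c=cap('wrist');save(c,'w25.png')
E
```

```text
t 33.05 p [0.481  0.0559 0.1519] gap 0.0195 F [-1.2 -0.1 -0.8]
(0.5552, 0.269, 0.14, 98) w [0.0059, -0.0006, -0.1367] d [212.8, 74.8, 12.6] rows 3.6
(0.5552, 0.269, 0.045, 98) w [0.0059, -0.0006, -0.1367] d [212.8, 74.2, 107.6] rows 4.0
```

View pics/w25.png

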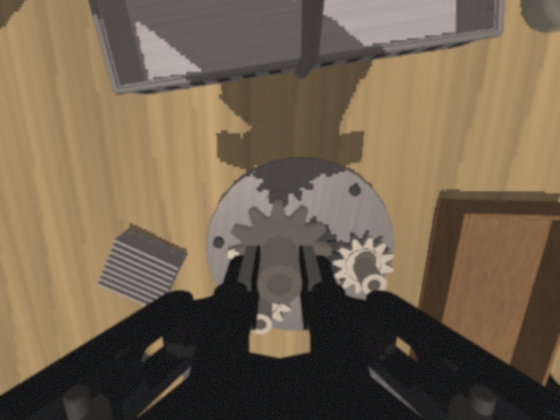

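arm_command([
  [0,0,-0.13,20,60,0,10],
  [0,0,-0.13,70,74,0,10],
  [0,0,-0.13,130,74,0,10],
  [0,0,-0.13,190,74,0,10],
  [0,0,-0.13,213,74,20,10],
  [0,0,-0.13,213,74,60,10],
  [0,0,-0.13,213,74,100,10],
  [0,0,-0.13,213,74,108,10],
])

```text
time: 34.1
tool_pos: [0.5498, 0.2679, 0.0375]
orientation: [[-0.132, 0.991, -0.007], [0.991, 0.132, -0.003], [-0.002, -0.007, -1.0]]
ft_force: [0.0, -0.0, 0.1]
finger_gap: 0.019
```

```bash
python3 - <<'E'
from h import *
mv((.5552,.269,.045,98))
c=cap('wrist');save(c,'w26.png')
E
```

```text
t 34.1 p [0.5498 0.2679 0.0375] gap 0.019 F [ 0.  -0.   0.1]
(0.5552, 0.269, 0.045, 98) w [-0.007, 0.0016, -0.0073] d [0.3, 5.4, -7.5] rows 0.1
```

View pics/w26.png

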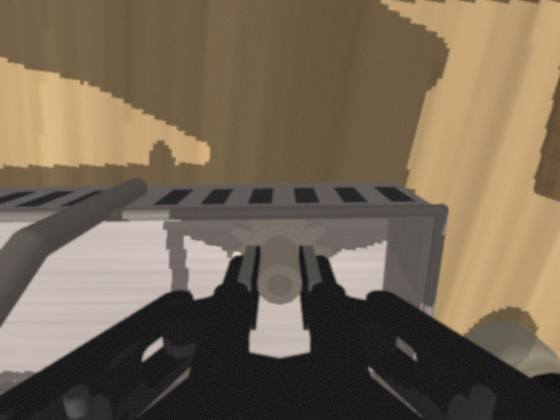

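arm_command([
  [0,0,0,0,3,0,36],
  [0,0,0,0,3,0,36],
  [0,0,0,0,3,0,36],
  [0,0,0,0,3,-60,36],
  [0,0,0,0,3,-115,36],
  [0,0,0,-60,3,-115,36],
  [0,0,0,-120,3,-115,36],
  [0,0,0,-150,3,-115,36],
])

```text
time: 35.15
tool_pos: [0.576, 0.1163, 0.1572]
orientation: [[-0.128, 0.992, 0.002], [0.992, 0.128, -0.001], [-0.002, 0.002, -1.0]]
ft_force: [0.5, 0.5, 0.0]
finger_gap: 0.036
```

```bash
python3 - <<'E'
from h import *
mv((.557,-.0035,.13,90))
c=cap('wrist');save(c,'w27.png')
E
```

```text
t 35.15 p [0.576  0.1163 0.1572] gap 0.036 F [0.5 0.5 0. ]
(0.557, -0.0035, 0.13, 90) w [0.0018, 0.0014, 0.1282] d [-116.3, -34.2, 27.3] rows 2.0
```

View pics/w27.png

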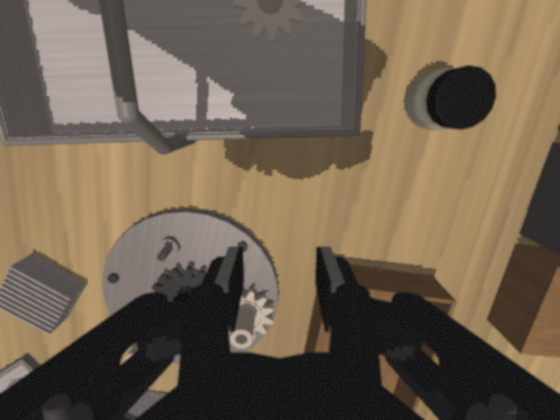

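The first gear is upright in the basket (269,5). Next is the gear on post@352.

arm_command([
  [0,0,0.128,-60,-20,15,34],
  [0,0,0.128,-116,-34,40,34],
  [0,0,0.128,-116,-34,40,34],
  [0,0,0.128,-116,-34,40,34],
  [0,0,0.128,-116,-34,40,34],
])

```text
time: 35.83
tool_pos: [0.5578, 0.0033, 0.1163]
orientation: [[-0.008, 1.0, 0.001], [1.0, 0.008, 0.001], [0.001, 0.001, -1.0]]
ft_force: [0.1, 0.1, 0.6]
finger_gap: 0.0341
```

```bash
python3 - <<'E'
from h import *
mv((.557,-.0035,.049,90))
c=cap('wrist');save(c,'w28.png')
E
```

```text
t 35.83 p [0.5578 0.0033 0.1163] gap 0.0341 F [0.1 0.1 0.6]
(0.557, -0.0035, 0.049, 90) w [0.001, -0.0013, 0.0075] d [-6.9, -0.9, 67.3] rows 1.1
```

View pics/w28.png

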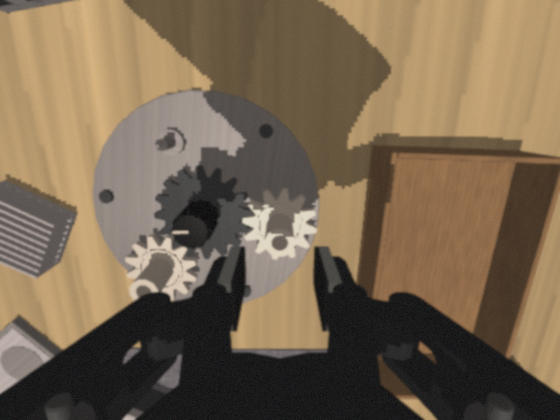

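arm_command([
  [0,0,0.007,-6.5,-1,20,34],
  [0,0,0.007,-6.5,-1,50,34],
  [0,0,0.007,-6.5,-1,66,34],
  [0,0,0.007,-6.5,-1,66,34],
  [0,0,0.007,-6.5,-1,66,10],
  [0,0,0.007,-6.5,-1,66,10],
  [0,0,0.007,-6.5,-1,66,10],
])

```text
time: 36.75
tool_pos: [0.5567, -0.0054, 0.0506]
orientation: [[0.002, 1.0, 0.001], [1.0, -0.002, 0.0], [0.0, 0.001, -1.0]]
ft_force: [0.6, 0.4, 2.6]
finger_gap: 0.0187
```

arm_command([
  [0,0,0,0,0,-10,10],
  [0,0,0,0,0,-25,10],
  [0,0,0,0,0,-60,10],
  [0,0,0,0,0,-100,10],
  [0,0,0,0,0,-100,10],
])

```text
time: 37.38
tool_pos: [0.5583, -0.0059, 0.1536]
orientation: [[0.003, 1.0, 0.007], [1.0, -0.003, -0.0], [-0.0, 0.007, -1.0]]
ft_force: [0.2, 0.2, -1.5]
finger_gap: 0.0189
```

```bash
python3 - <<'E'
from h import *
mv((.5644,.2046,.15,98),(.5644,.2046,.042,98))
c=cap('wrist');save(c,'w29.png')
E
```

```text
t 37.38 p [ 0.5583 -0.0059  0.1536] gap 0.0189 F [ 0.2  0.2 -1.5]
(0.5644, 0.2046, 0.15, 98) w [0.0069, 0.0006, -0.1422] d [210.5, 5.5, 3.6] rows 3.4
(0.5644, 0.2046, 0.042, 98) w [0.0069, 0.0006, -0.1422] d [210.5, 4.8, 111.6] rows 3.8
```

View pics/w29.png

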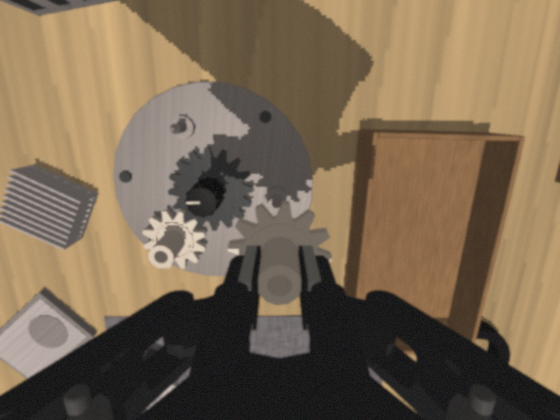

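arm_command([
  [0,0,-0.14,40,5,0,10],
  [0,0,-0.14,100,5,0,10],
  [0,0,-0.14,160,5,0,10],
  [0,0,-0.14,210,5,0,10],
  [0,0,-0.14,210,5,20,10],
  [0,0,-0.14,210,5,60,10],
  [0,0,-0.14,210,5,95,10],
  [0,0,-0.14,210,5,110,10],
])

```text
time: 38.42
tool_pos: [0.5597, 0.2041, 0.0373]
orientation: [[-0.137, 0.991, -0.005], [0.991, 0.137, -0.001], [-0.001, -0.005, -1.0]]
ft_force: [0.1, 0.3, -0.8]
finger_gap: 0.0185
```

```bash
python3 - <<'E'
from h import *
mv((.5644,.2046,.042,98))
c=cap('wrist');save(c,'w30.png')
E
```

```text
t 38.42 p [0.5597 0.2041 0.0373] gap 0.0185 F [ 0.1  0.3 -0.8]
(0.5644, 0.2046, 0.042, 98) w [-0.0047, 0.0007, -0.0023] d [-0.1, 4.7, -4.8] rows 0.1
```

View pics/w30.png

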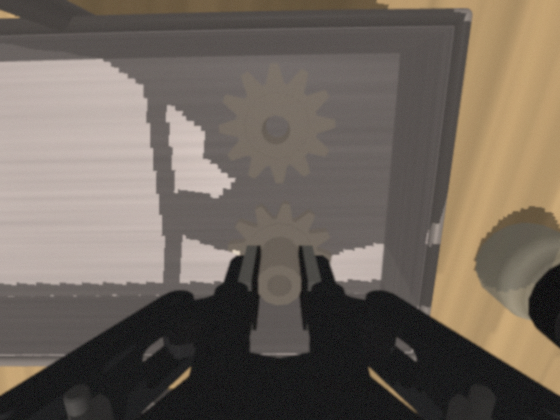

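arm_command([
  [0,0,0,0,0,0,36],
  [0,0,0,0,0,0,36],
  [0,0,0,0,0,0,36],
  [0,0,0,0,0,-60,36],
  [0,0,0,0,0,-115,36],
  [0,0,0.1,-60,0,-115,36],
  [0,0,0.14,-120,0,-115,36],
  [0,0,0.14,-150,0,-115,36],
])

```text
time: 39.48
tool_pos: [0.5827, 0.0517, 0.1563]
orientation: [[0.007, 1.0, 0.002], [1.0, -0.007, -0.002], [-0.002, 0.002, -1.0]]
ft_force: [0.1, -0.2, 0.3]
finger_gap: 0.036
```

```bash
python3 - <<'E'
from h import *
mv((.467,-.0398,.12,90))
E
```

```text
t 39.48 p [0.5827 0.0517 0.1563] gap 0.036 F [ 0.1 -0.2  0.3]
(0.467, -0.0398, 0.12, 90) w [0.0023, 0.0016, -0.007] d [-92.3, -115.2, 36.2] rows 2.4
```

arm_command([
  [0,0,-0.007,-40,-40,10,36],
  [0,0,-0.007,-70,-90,25,36],
  [0,0,-0.007,-92,-115,36,36],
  [0,0,-0.007,-92,-115,36,36],
  [0,0,-0.007,-92,-115,36,36],
  [0,0,-0.007,-92,-115,36,36],
])

```text
time: 40.22
tool_pos: [0.4684, -0.0349, 0.1192]
orientation: [[-0.006, 1.0, 0.002], [1.0, 0.006, 0.0], [0.0, 0.002, -1.0]]
ft_force: [-0.2, 0.9, -0.7]
finger_gap: 0.0361
```

```bash
python3 - <<'E'
from h import *
mv((.467,-.0398,.049,90))
c=cap('wrist');save(c,'w31.png')
E
```

```text
t 40.23 p [ 0.4684 -0.0349  0.1192] gap 0.0361 F [-0.2  0.9 -0.7]
(0.467, -0.0398, 0.049, 90) w [0.0019, -0.0001, 0.0064] d [-4.9, -1.6, 70.2] rows 1.1
```

View pics/w31.png

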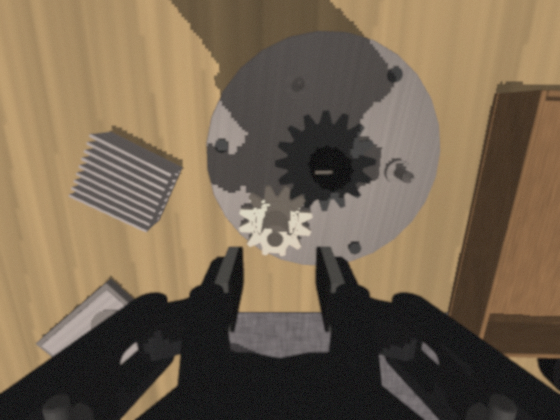

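arm_command([
  [0,0,0.006,-5,-1.5,20,36],
  [0,0,0.006,-5,-1.5,50,36],
  [0,0,0.006,-5,-1.5,69,36],
  [0,0,0.006,-5,-1.5,69,36],
  [0,0,0.006,-5,-1.5,69,10],
  [0,0,0.006,-5,-1.5,69,10],
  [0,0,0.006,-5,-1.5,69,10],
])

```text
time: 41.15
tool_pos: [0.466, -0.0406, 0.0504]
orientation: [[0.001, 1.0, 0.001], [1.0, -0.001, -0.0], [-0.0, 0.001, -1.0]]
ft_force: [-0.0, 0.5, 1.2]
finger_gap: 0.0185
```

arm_command([
  [0,0,0,0,0,-10,10],
  [0,0,0,0,0,-25,10],
  [0,0,0,0,0,-60,10],
  [0,0,0,0,0,-100,10],
  [0,0,0,0,0,-100,10],
])

```text
time: 41.78
tool_pos: [0.4671, -0.041, 0.1526]
orientation: [[0.001, 1.0, 0.006], [1.0, -0.001, -0.0], [-0.0, 0.006, -1.0]]
ft_force: [0.0, -1.6, -0.7]
finger_gap: 0.0183
```

```bash
python3 - <<'E'
from h import *
mv((.412,.216,.15,98),(.412,.216,.042,98))
c=cap('wrist');save(c,'w32.png')
E
```

```text
t 41.77 p [ 0.4671 -0.041   0.1526] gap 0.0183 F [ 0.  -1.6 -0.7]
(0.412, 0.216, 0.15, 98) w [0.0056, 0.0006, -0.1409] d [256.9, -55.5, 2.2] rows 4.2
(0.412, 0.216, 0.042, 98) w [0.0056, 0.0006, -0.1409] d [256.9, -56.1, 110.2] rows 4.6
```

View pics/w32.png

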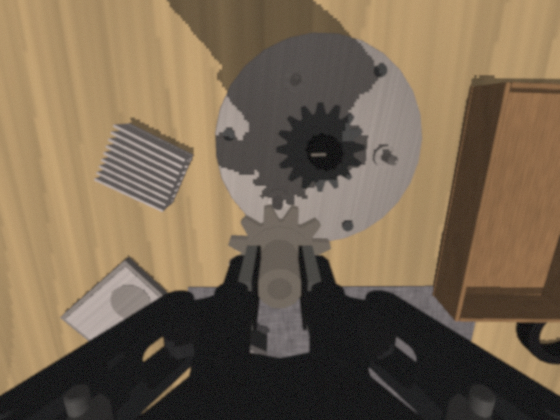

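arm_command([
  [0,0,-0.14,30,-50,0,10],
  [0,0,-0.14,85,-56,0,10],
  [0,0,-0.14,145,-56,0,10],
  [0,0,-0.14,205,-56,0,10],
  [0,0,-0.14,257,-56,0,10],
  [0,0,-0.14,257,-56,0,10],
  [0,0,-0.14,257,-56,40,10],
  [0,0,-0.14,257,-56,70,10],
])

```text
time: 42.82
tool_pos: [0.409, 0.215, 0.0783]
orientation: [[-0.137, 0.991, -0.002], [0.991, 0.137, -0.001], [-0.001, -0.002, -1.0]]
ft_force: [-0.8, 0.0, -0.8]
finger_gap: 0.0182
```

arm_command([
  [0,0,0,0,0,20,10],
  [0,0,0,0,0,40,10],
  [0,0,0,0,0,40,10],
])

```text
time: 43.2
tool_pos: [0.4087, 0.2143, 0.0385]
orientation: [[-0.136, 0.991, -0.004], [0.991, 0.136, -0.002], [-0.002, -0.004, -1.0]]
ft_force: [0.3, -0.5, -0.5]
finger_gap: 0.0185
```

```bash
python3 - <<'E'
from h import *
mv((.412,.216,.042,98))
c=cap('wrist');save(c,'w33.png')
E
```

```text
t 43.2 p [0.4087 0.2143 0.0385] gap 0.0185 F [ 0.3 -0.5 -0.5]
(0.412, 0.216, 0.042, 98) w [-0.0041, 0.0015, -0.0035] d [1.2, 3.5, -3.5] rows 0.1
```

View pics/w33.png

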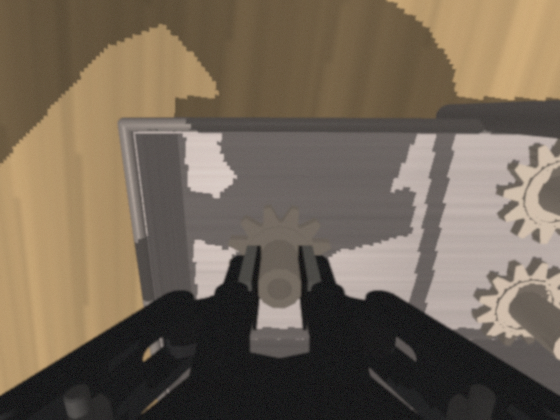

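arm_command([
  [0,0,0,0,0,0,36],
  [0,0,0,0,0,0,36],
  [0,0,0,0,0,0,36],
  [0,0,0,0,0,-60,36],
  [0,0,0,0,0,-120,45],
  [0,0,0,-60,0,-150,45],
  [0,0,0,-120,0,-150,45],
  [0,0,0,-180,0,-150,45],
])

```text
time: 44.25
tool_pos: [0.4352, 0.037, 0.1908]
orientation: [[-0.14, 0.99, 0.002], [0.99, 0.14, 0.001], [0.0, 0.002, -1.0]]
ft_force: [0.9, -0.9, -1.0]
finger_gap: 0.0449
```

```bash
python3 - <<'E'
from h import *
mv((.45,-.27,.17,90))
print(observe()['qpos'].round(0))
t=cap('top');save(t,'t33.png',(170,160,390,290),3.6)
E
```

```text
t 44.25 p [0.4352 0.037  0.1908] gap 0.0449 F [ 0.9 -0.9 -1. ]
(0.45, -0.27, 0.17, 90) w [0.0024, -0.0005, 0.1407] d [-306.1, -28.5, 20.6] rows 4.9
[-34.  28.  37. 124. -29.  36.  31.]
```

View pics/t33.png

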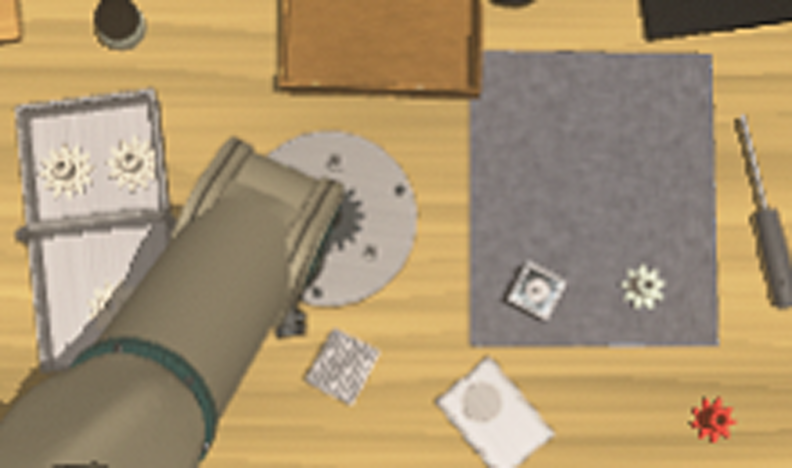

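arm_command([
  [0,0,0.14,-325,-44,20,45],
  [0,0,0.14,-325,-44,20,45],
  [0,0,0.14,-325,-44,20,45],
  [0,0,0.14,-325,-44,20,45],
  [0,0,0.14,-325,-44,20,45],
  [0,0,0.14,-325,-44,40,45],
  [0,0,0.14,-325,-44,65,45],
  [0,0,0.14,-325,-44,65,45],
])

```text
time: 45.3
tool_pos: [0.4349, -0.2889, 0.1236]
orientation: [[0.002, 1.0, -0.003], [1.0, -0.002, 0.002], [0.002, -0.003, -1.0]]
ft_force: [-0.5, 0.3, -0.8]
finger_gap: 0.0448
```

arm_command([
  [0,0,0,0,0,0,45],
  [0,0,0,0,0,0,45],
  [0,0,0,0,0,0,45],
])

```text
time: 45.68
tool_pos: [0.4365, -0.2898, 0.1256]
orientation: [[0.001, 1.0, 0.001], [1.0, -0.001, -0.001], [-0.001, 0.001, -1.0]]
ft_force: [0.6, 0.3, -0.6]
finger_gap: 0.045
```

```bash
python3 - <<'E'
from h import *
mv((.4345,-.309,.03,90))
c=cap('wrist');save(c,'w34.png',(130,120,430,320),2.6);np.save('w34.npy',c,allow_pickle=True)
E
```

```text
t 45.67 p [ 0.4365 -0.2898  0.1256] gap 0.045 F [ 0.6  0.3 -0.6]
(0.4345, -0.309, 0.03, 90) w [0.0012, 0.0005, -0.0009] d [-19.2, -2.1, 95.6] rows 1.6
```

View pics/w34.png

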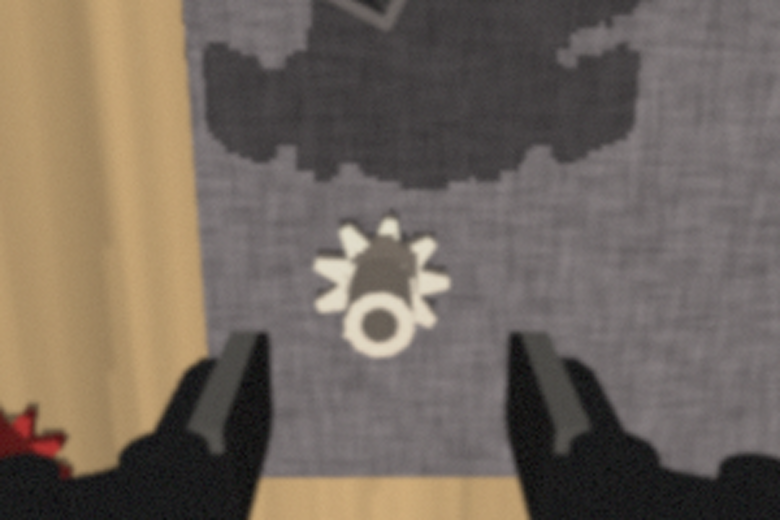

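```bash
python3 - <<'E'
from h import *
c=np.load('w34.npy',allow_pickle=True).item()
P=onz(c,275.8,245,.0385);print(P)
mv((P[0],P[1],.03,90))
E
```

```text
[ 0.43418895 -0.31155091  0.0385    ]
t 45.73 p [ 0.4364 -0.2898  0.1254] gap 0.0448 F [-0.2 -0.5 -0.1]
(np.float64(0.4341889530987471), np.float64(-0.3115509147108537), 0.03, 90) w [0.0009, 0.0004, -0.001] d [-21.7, -2.3, 95.4] rows 1.6
```

arm_command([
  [0,0,0,-21.5,-2.3,45,45],
  [0,0,0,-21.5,-2.3,85,45],
  [0,0,0,-21.5,-2.3,95,45],
  [0,0,0,-21.5,-2.3,95,45],
  [0,0,0,-21.5,-2.3,95,10],
  [0,0,0,-21.5,-2.3,95,10],
  [0,0,0,-21.5,-2.3,95,10],
])

```text
time: 46.6
tool_pos: [0.4346, -0.3119, 0.0314]
orientation: [[0.001, 1.0, 0.002], [1.0, -0.001, -0.001], [-0.001, 0.002, -1.0]]
ft_force: [-0.3, 0.1, 6.8]
finger_gap: 0.0194
```

arm_command([
  [0,0,0,0,0,-20,10],
  [0,0,0,0,0,-80,10],
  [0,0,0,0,0,-110,10],
  [0,0,0,0,0,-110,10],
])

```text
time: 47.1
tool_pos: [0.4352, -0.3123, 0.1427]
orientation: [[0.001, 1.0, 0.005], [1.0, -0.001, -0.003], [-0.003, 0.005, -1.0]]
ft_force: [-0.3, 0.1, -0.5]
finger_gap: 0.0191
```

```bash
python3 - <<'E'
from h import *
t=cap('top')
q=[onz(t,u,v,.045) for u,v in ((249,152),(302,154),(302,186),(248,184))];print(np.round(q,3),np.mean(q,0).round(3))
mv((.665,-.08,.14,90))
c=cap('wrist');save(c,'w35.png')
E
```

```text
[[ 0.741  0.049  0.045]
 [ 0.736 -0.141  0.045]
 [ 0.619 -0.141  0.045]
 [ 0.624  0.05   0.045]] [ 0.68  -0.046  0.045]
t 47.15 p [ 0.4345 -0.3113  0.141 ] gap 0.0194 F [ 0.3 -1.1 -1.6]
(0.665, -0.08, 0.14, 90) w [0.0025, 0.0011, -0.0007] d [231.5, 230.4, 1.4] rows 5.2
```

View pics/w35.png

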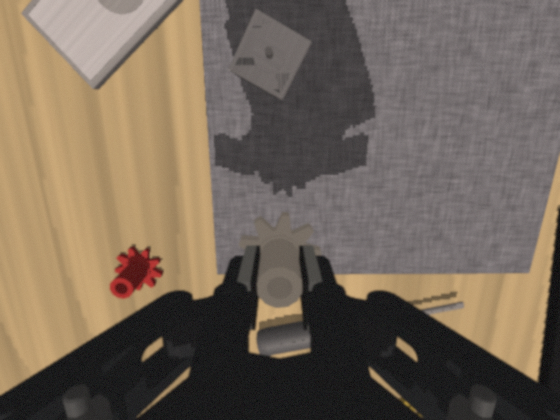

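arm_command([
  [0,0,0,60,60,0,10],
  [0,0,0,120,120,0,10],
  [0,0,0,180,180,0,10],
  [0,0,0,251,245,0,10],
  [0,0,0,251,245,0,10],
  [0,0,0,251,245,0,10],
  [0,0,0,251,245,0,10],
  [0,0,0,251,245,0,10],
])

```text
time: 48.2
tool_pos: [0.6776, -0.0618, 0.1383]
orientation: [[0.003, 1.0, -0.003], [1.0, -0.003, -0.001], [-0.001, -0.003, -1.0]]
ft_force: [-0.4, 0.1, -0.4]
finger_gap: 0.0194
```

```bash
python3 - <<'E'
from h import *
mv((.68,-.06,.045,90))
c=cap('wrist');save(c,'w36.png')
E
```

```text
t 48.2 p [ 0.6776 -0.0618  0.1383] gap 0.0194 F [-0.4  0.1 -0.4]
(0.68, -0.06, 0.045, 90) w [-0.0032, 0.0008, -0.0026] d [1.9, 2.7, 93.3] rows 1.5
```

View pics/w36.png

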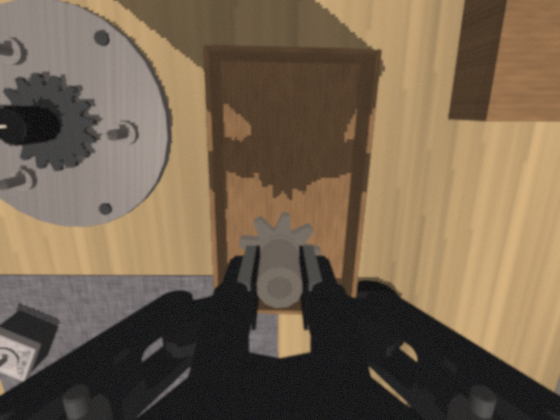

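arm_command([
  [0,0,0,15,3,40,10],
  [0,0,0,15,3,80,10],
  [0,0,0,15,3,92,10],
  [0,0,0,15,3,92,36],
  [0,0,0,15,3,92,36],
  [0,0,0,15,3,92,36],
  [0,0,0,15,3,30,36],
  [0,0,0,15,3,-30,36],
])

```text
time: 49.25
tool_pos: [0.6821, -0.0459, 0.1718]
orientation: [[0.002, 1.0, 0.0], [1.0, -0.002, -0.0], [-0.0, 0.0, -1.0]]
ft_force: [1.2, -0.1, 0.4]
finger_gap: 0.0359
```

arm_command([
  [0,0,0,20,-50,-60,45],
  [0,0,0,40,-90,-100,45],
  [0,0,0,60,-120,-130,45],
  [0,0,0,80,-120,-130,45],
  [0,0,0,80,-120,-130,45],
])

```text
time: 49.88
tool_pos: [0.5627, 0.0368, 0.3]
orientation: [[-0.002, 1.0, 0.001], [1.0, 0.002, 0.002], [0.002, 0.001, -1.0]]
ft_force: [-1.0, -0.3, -0.2]
finger_gap: 0.0453
```

```bash
python3 - <<'E'
from h import *
mv((.55,.2,.33,96.8))
c=cap('wrist');save(c,'w37.png')
s=cap('scene');save(s,'s37.png',(200,150,480,330),2.8)
E
```

```text
t 49.88 p [0.5627 0.0368 0.3   ] gap 0.0453 F [-1.  -0.3 -0.2]
(0.55, 0.2, 0.33, 96.8) w [0.0013, -0.0015, -0.1162] d [163.3, -12.2, -29.7] rows 2.7
```

View pics/s37.png

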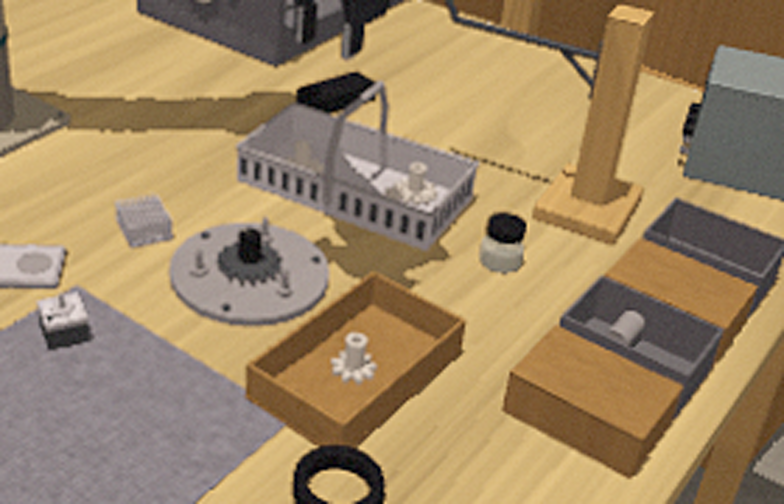

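The odd gear is in the scrap box (scene crop 353,358). Now the close measurement of the handle bar and hook.

arm_command([
  [0,0,-0.14,40,-20,0,45],
  [0,0,-0.14,100,-60,0,45],
  [0,0,-0.14,120,-60,0,45],
  [0,0,-0.14,120,-60,0,45],
  [0,0,-0.14,120,-60,0,45],
])

```text
time: 50.6
tool_pos: [0.5031, 0.1524, 0.2994]
orientation: [[-0.136, 0.991, -0.0], [0.991, 0.136, -0.002], [-0.002, -0.0, -1.0]]
ft_force: [-0.2, 1.1, -0.7]
finger_gap: 0.0451
```

```bash
python3 - <<'E'
from h import *
mv((.55,.2,.33,96.8))
c=cap('wrist');save(c,'w38.png');np.save('w38.npy',c,allow_pickle=True)
E
```

```text
t 50.6 p [0.5031 0.1524 0.2994] gap 0.0451 F [-0.2  1.1 -0.7]
(0.55, 0.2, 0.33, 96.8) w [-0.0004, 0.0023, 0.0173] d [40.7, 52.9, -30.8] rows 1.2
```

View pics/w38.png

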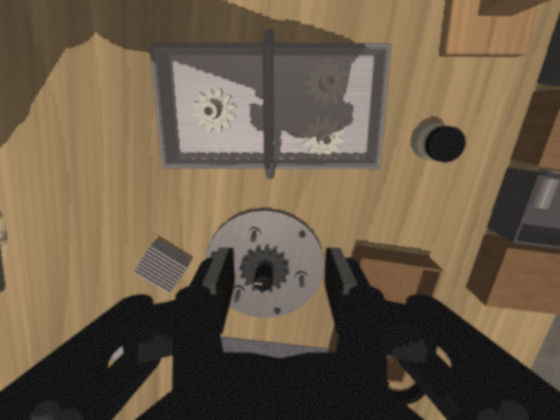

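arm_command([
  [0,0,0.017,40,30,-30,45],
  [0,0,0.017,75,60,-30,45],
  [0,0,0.017,75,60,-30,45],
  [0,0,0.017,75,60,-30,45],
  [0,0,0.017,75,60,-30,45],
])

```text
time: 51.28
tool_pos: [0.5515, 0.2349, 0.3299]
orientation: [[-0.118, 0.993, -0.0], [0.993, 0.118, -0.001], [-0.001, -0.0, -1.0]]
ft_force: [0.7, -0.7, 0.9]
finger_gap: 0.0448
```

```bash
python3 - <<'E'
from h import *
mv((.55,.2,.33,96.8))
c=cap('wrist');save(c,'w39.png');np.save('w39.npy',c,allow_pickle=True)
E
```

```text
t 51.27 p [0.5515 0.2349 0.3299] gap 0.0448 F [ 0.7 -0.7  0.9]
(0.55, 0.2, 0.33, 96.8) w [-0.0005, 0.0006, -0.0004] d [-34.5, -5.6, -0.1] rows 0.6
```

View pics/w39.png

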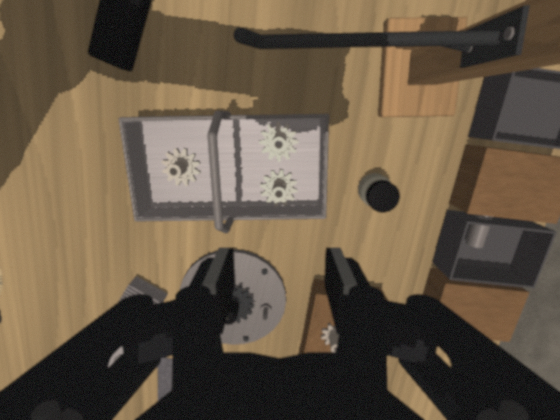

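```bash
python3 - <<'E'
from h import *
c=np.load('w39.npy',allow_pickle=True).item()
save(c,'w39a.png',(220,0,550,130),2.4);save(c,'w39b.png',(110,100,350,250),3.3)
c=np.load('w38.npy',allow_pickle=True).item()
save(c,'w38b.png',(140,15,400,195),3)
E
```

```text
(no output)
```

View pics/w39a.png

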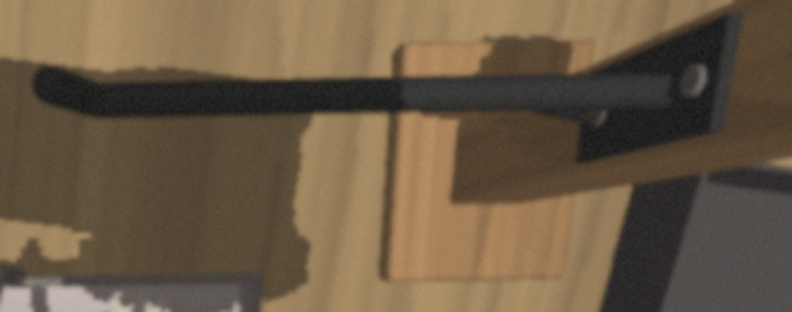

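View pics/w39b.png

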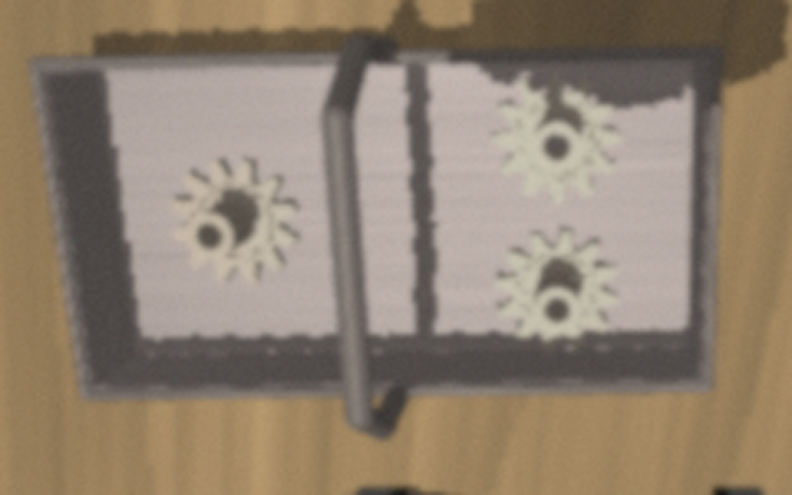

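View pics/w38b.png

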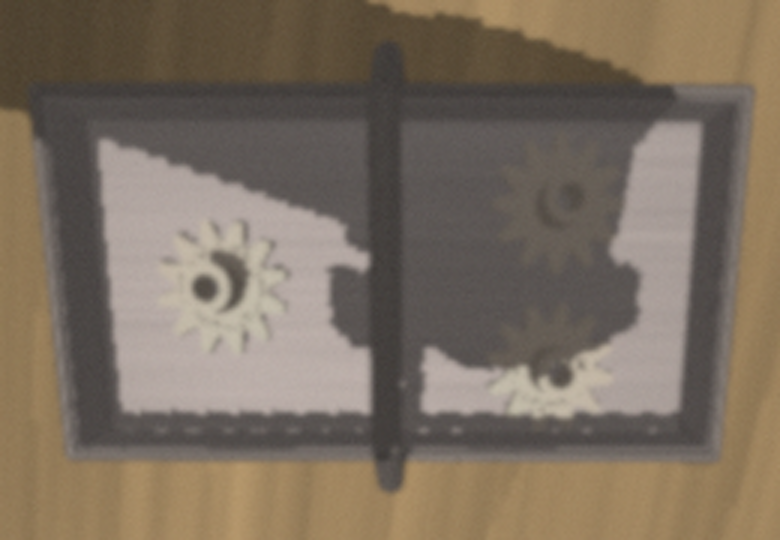

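```bash
python3 - <<'E'
from h import *
a=np.load('w38.npy',allow_pickle=True).item();b=np.load('w39.npy',allow_pickle=True).item()
t=np.load('t23.npy',allow_pickle=True).item();s=np.load('s23.npy',allow_pickle=True).item()
fa=lambda x,y:(x/3+140,y/3+15); fb=lambda x,y:(x/3.3+110,y/3.3+100); fh=lambda x,y:(x/2.4+220,y/2.4)
o,d1=ray(a,*fa(385,100));_,d2=ray(a,*fa(390,440));n=np.cross(d1,d2)
E=[]
for q in ((337,108),(348,260),(359,418)):
    ob,db=ray(b,*fb(*q)); P=ob+db*(n@(o-ob))/(n@db); E.append(P);print('bar',P.round(4))
v=E[2]-E[0];print('len',np.linalg.norm(v),'ang',np.degrees(np.arctan2(-v[1],-v[0])),'mid',((E[0]+E[2])/2).round(4))
for q in ((337,108),(359,418)): print('at .125',onz(b,*fb(*q),.125).round(4))
C=[onz(b,*fb(*q),.05) for q in ((33,62),(722,50),(712,388),(83,396))];print('rim',np.round(C,4).tolist(),np.mean(C,0).round(4))
H=[onz(b,*fh(*q),.2) for q in ((100,98),(400,95),(672,91))];print('hook z.2',np.round(H,4).tolist(),'tip',onz(b,*fh(47,84),.225).round(4))
v=H[2]-H[0];print(np.linalg.norm(v),np.degrees(np.arctan2(v[1],v[0])))
ft=lambda x,y:(x/5+125,y/5+125);fs=lambda x,y:(x/4+260,y/4+140)
print('bend tri',tri([(b,*fh(100,98)),(t,*ft(121,400)),(s,*fs(410,70))]).round(4),'tip',tri([(b,*fh(47,84)),(s,*fs(402,38)),(t,*ft(121,413))]).round(4))
E
```

```text
bar [0.4763 0.2784 0.1252]
bar [0.4832 0.2308 0.1281]
bar [0.4909 0.1783 0.1323]
len 0.10144906677472876 ang 98.2928920202587 mid [0.4836 0.2283 0.1288]
at .125 [0.4763 0.2784 0.125 ]
at .125 [0.4897 0.1753 0.125 ]
rim [[0.3446, 0.2754, 0.05], [0.6051, 0.3106, 0.05], [0.6231, 0.1761, 0.05], [0.362, 0.1414, 0.05]] [0.4837 0.2259 0.05  ]
hook z.2 [[0.524, 0.3561, 0.2], [0.6161, 0.3681, 0.2], [0.7, 0.3798, 0.2]] tip [0.5109 0.3531 0.225 ]
0.17757279918145347 7.666743036049303
bend tri [0.5227 0.3569 0.1974] tip [0.511  0.3522 0.2242]
```

Bar mid is about (0.4835, 0.2275, 0.126) with the basket axis at 7.7°. The hook arm lies at 7.5°, seat ≈ (0.553, 0.360), so the two are already parallel. I'll grip the bar 26 mm on the -y side, lift it, bring it out in front of the tip, then slide it along the arm.

```bash
python3 - <<'E'
from h import *
mv((.487,.2015,.2,97.7),(.487,.2015,.124,97.7))
E
```

```text
t 51.33 p [0.5514 0.2353 0.33  ] gap 0.0444 F [ 0.   0.1 -0.7]
(0.487, 0.2015, 0.2, 97.7) w [-0.0003, 0.0003, -0.0156] d [-25.8, -67.9, 130.0] rows 2.4
(0.487, 0.2015, 0.124, 97.7) w [-0.0003, 0.0003, -0.0156] d [-25.8, -67.9, 206.0] rows 3.5
```

arm_command([
  [0,0,-0.016,-26,-40,30,45],
  [0,0,-0.016,-26,-68,80,45],
  [0,0,-0.016,-26,-68,130,45],
  [0,0,-0.016,-26,-68,130,45],
  [0,0,-0.016,-26,-68,130,45],
  [0,0,-0.016,-26,-68,130,45],
])

```text
time: 52.08
tool_pos: [0.4888, 0.2032, 0.2018]
orientation: [[-0.137, 0.991, 0.004], [0.991, 0.137, 0.001], [0.001, 0.004, -1.0]]
ft_force: [-0.6, 0.8, 0.1]
finger_gap: 0.045
```

```bash
python3 - <<'E'
from h import *
mv((.487,.2015,.124,97.7))
c=cap('wrist');save(c,'w40.png');np.save('w40.npy',c,allow_pickle=True)
E
```

```text
t 52.08 p [0.4888 0.2032 0.2018] gap 0.045 F [-0.6  0.8  0.1]
(0.487, 0.2015, 0.124, 97.7) w [0.0038, -0.001, 0.0028] d [-1.5, -2.3, 77.8] rows 1.2
```

View pics/w40.png

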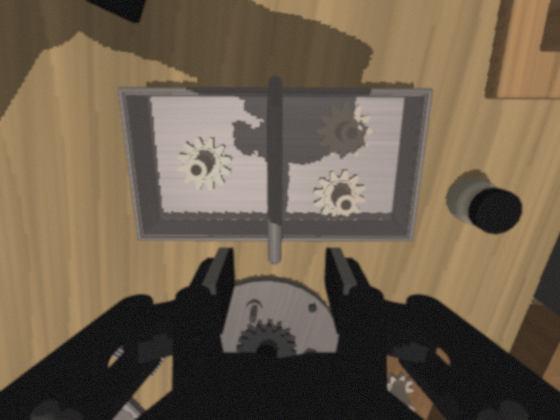

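arm_command([
  [0,0,0,-1.5,-2,40,45],
  [0,0,0,-1.5,-2,70,45],
  [0,0,0,-1.5,-2,77,45],
  [0,0,0,-1.5,-2,77,45],
])

```text
time: 52.62
tool_pos: [0.4861, 0.2013, 0.1236]
orientation: [[-0.137, 0.991, 0.001], [0.991, 0.137, 0.0], [0.0, 0.001, -1.0]]
ft_force: [0.2, -0.5, -0.2]
finger_gap: 0.045
```

```bash
python3 - <<'E'
from h import *
mv((.487,.2015,.124,97.7))
c=cap('wrist');save(c,'w41.png')
E
```

```text
t 52.62 p [0.4861 0.2013 0.1236] gap 0.045 F [ 0.2 -0.5 -0.2]
(0.487, 0.2015, 0.124, 97.7) w [0.0011, -0.0002, 0.003] d [0.1, 1.0, -0.4] rows 0.0
```

View pics/w41.png

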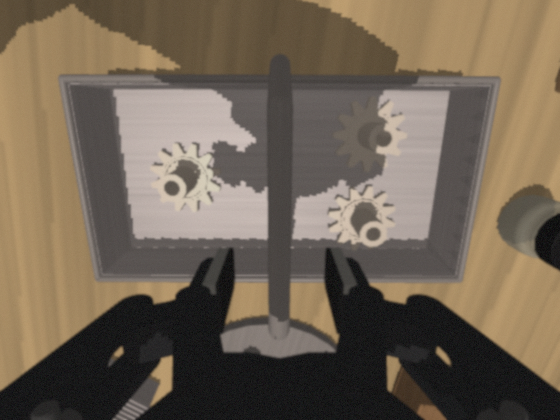

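arm_command([
  [0,0,0,0,0.5,0,5],
  [0,0,0,0,0.5,0,5],
  [0,0,0,0,0.5,0,5],
  [0,0,0,0,0.5,0,5],
  [0,0,0,0,0.5,-10,5],
  [0,0,0,0,0.5,-20,5],
  [0,0,0,0,0.5,-30,5],
  [0,0,0,0,0.5,-30,5],
])

```text
time: 53.68
tool_pos: [0.4864, 0.2015, 0.1537]
orientation: [[-0.137, 0.991, 0.002], [0.991, 0.137, 0.001], [0.0, 0.002, -1.0]]
ft_force: [0.4, -0.2, -6.4]
finger_gap: 0.0079
```

```bash
python3 - <<'E'
from h import *
mv((.487,.2015,.124,97.7))
c=cap('wrist');save(c,'w42.png')
s=cap('scene');save(s,'s42.png',(260,120,460,260),4)
E
```

```text
t 53.67 p [0.4864 0.2015 0.1537] gap 0.0079 F [ 0.4 -0.2 -6.4]
(0.487, 0.2015, 0.124, 97.7) w [0.0017, -0.0004, 0.0033] d [-0.1, 0.5, 29.7] rows 0.5
```

View pics/w42.png

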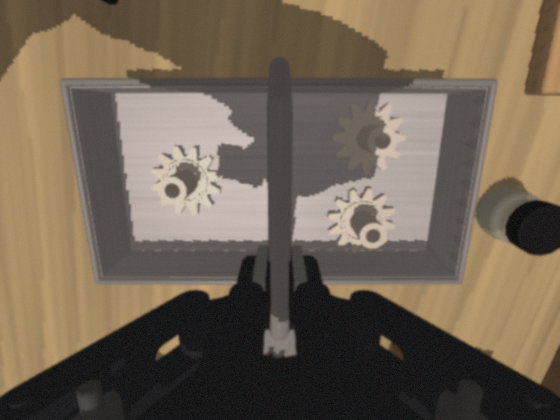

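View pics/s42.png

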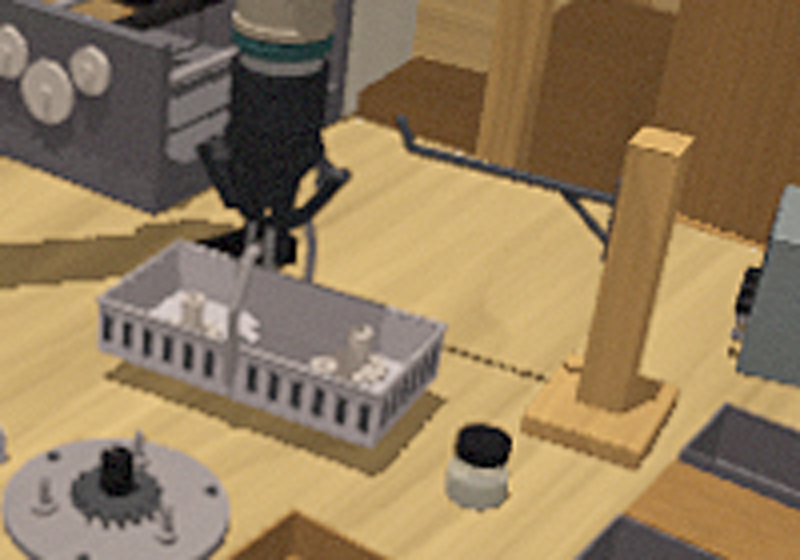

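Lifted level, at 6.4 N. I'll raise it and bring it in front of the hook tip.

arm_command([
  [0,0,0,0,0,-25,5],
  [0,0,0,0,0,-50,5],
  [0,0,0,0,0,-75,5],
  [0,0,0,0,0,-93,5],
  [0,0,0,0,0,-93,5],
  [0,0,0,0,0,-93,5],
])

```text
time: 54.52
tool_pos: [0.485, 0.2013, 0.2448]
orientation: [[-0.137, 0.991, -0.002], [0.991, 0.137, -0.001], [-0.0, -0.002, -1.0]]
ft_force: [0.2, -0.2, -6.0]
finger_gap: 0.0078
```

```bash
python3 - <<'E'
from h import *
mv((.4815,.3239,.2465,97.7))
E
```

```text
t 54.52 p [0.485  0.2013 0.2448] gap 0.0078 F [ 0.2 -0.2 -6. ]
(0.4815, 0.3239, 0.2465, 97.7) w [-0.002, 0.0003, 0.0032] d [122.0, 13.4, -1.7] rows 2.0
```

arm_command([
  [0,0,0.003,20,13,-1,5],
  [0,0,0.003,45,14,-1,5],
  [0,0,0.003,70,14,-1,5],
  [0,0,0.003,95,14,-1,5],
  [0,0,0.003,115,14,-1,5],
  [0,0,0.003,122,14,-1,5],
  [0,0,0.003,122,14,-1,5],
  [0,0,0.003,122,14,-1,5],
])

```text
time: 55.52
tool_pos: [0.4834, 0.3226, 0.2469]
orientation: [[-0.132, 0.991, 0.0], [0.991, 0.132, -0.001], [-0.001, 0.0, -1.0]]
ft_force: [0.3, 0.2, -6.4]
finger_gap: 0.008
```

```bash
python3 - <<'E'
from h import *
mv((.4815,.3239,.2465,97.7),(.5449,.332,.2465,97.7))
c=cap('wrist');save(c,'w43.png');np.save('w43.npy',c,allow_pickle=True)
s=cap('scene');save(s,'s43.png',(260,100,460,240),4)
t=cap('top');save(t,'t43.png',(110,120,260,270),4)
E
```

```text
t 55.52 p [0.4834 0.3226 0.2469] gap 0.008 F [ 0.3  0.2 -6.4]
(0.4815, 0.3239, 0.2465, 97.7) w [0.0, 0.001, -0.0017] d [1.6, -1.7, 0.4] rows 0.0
(0.5449, 0.332, 0.2465, 97.7) w [0.0, 0.001, -0.0017] d [1.2, 62.2, 0.4] rows 1.0
```

View pics/w43.png

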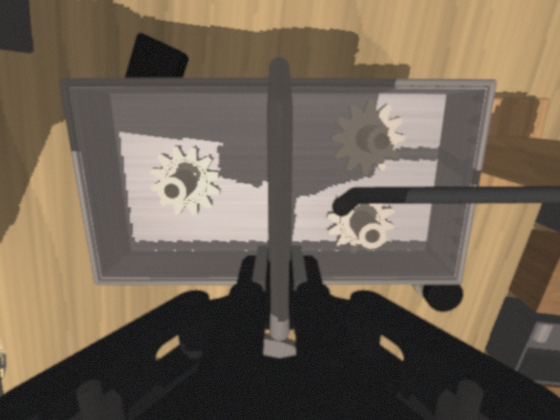

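View pics/s43.png

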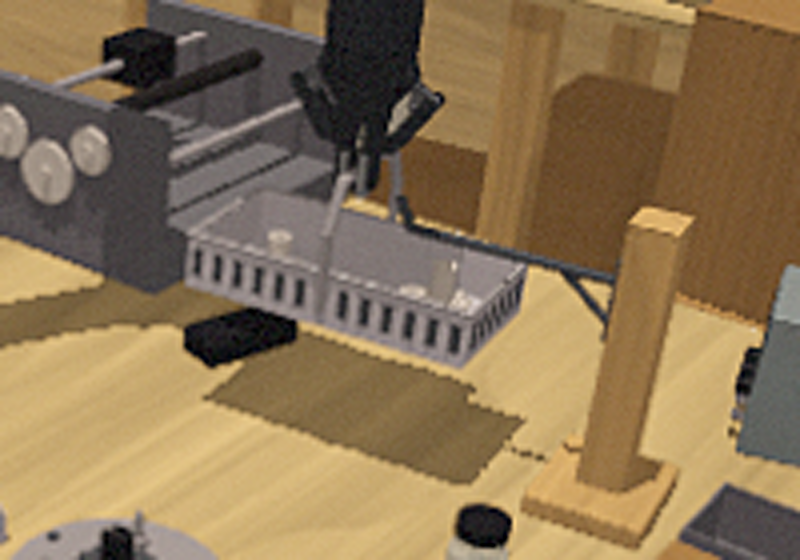

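```bash
python3 - <<'E'
from h import *
c=np.load('w43.npy',allow_pickle=True).item();s=observe();R=np.array(s['orientation']);p=np.array(s['tool_pos'])
for n,q,z in (('arm',(430,194.5),.2),('arm2',(550,194.5),.2),('bend',(365,196),.2),('tip',(343,205),.225),('bar far',(279,68),.248)):
    P=onz(c,*q,z);print(n,P.round(4),'tool',(R.T@(P-p)*1000).round(1))
E
```

```text
arm [0.5657 0.3614 0.2   ] tool [27.  86.7 47.1]
arm2 [0.6352 0.3707 0.2   ] tool [ 27.  156.8  47.1]
bend [0.5288 0.3555 0.2   ] tool [26.1 49.3 47.1]
tip [0.5109 0.3553 0.225 ] tool [28.2 31.6 22.1]
bar far [0.4716 0.4104 0.248 ] tool [88.1 -0.  -0.9]
```

arm_command([
  [0,0,0,0.5,15,0,5],
  [0,0,0,0.5,30,0,5],
  [0,0,0,0.5,45,0,5],
  [0,0,0,0.5,60,0,5],
  [0,0,0,0.5,63,0,5],
  [0,0,0,0.5,63,0,5],
  [0,0,0,0.5,63,0,5],
])

```text
time: 56.55
tool_pos: [0.5445, 0.333, 0.2467]
orientation: [[-0.134, 0.991, -0.001], [0.991, 0.134, 0.0], [0.0, -0.001, -1.0]]
ft_force: [-0.3, 0.8, -6.2]
finger_gap: 0.0078
```

```bash
python3 - <<'E'
from h import *
mv((.5449,.332,.2085,97.7))
c=cap('wrist');save(c,'w44.png')
s=cap('scene');save(s,'s44.png',(300,100,460,220),5)
E
```

```text
t 56.55 p [0.5445 0.333  0.2467] gap 0.0078 F [-0.3  0.8 -6.2]
(0.5449, 0.332, 0.2085, 97.7) w [-0.0012, -0.0002, 0.0002] d [-1.1, 0.3, 38.2] rows 0.6
```

View pics/w44.png

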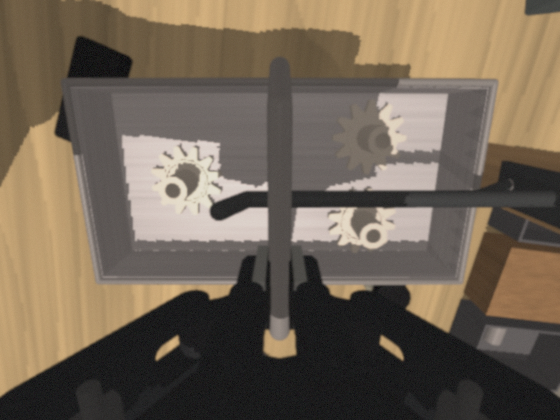

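View pics/s44.png

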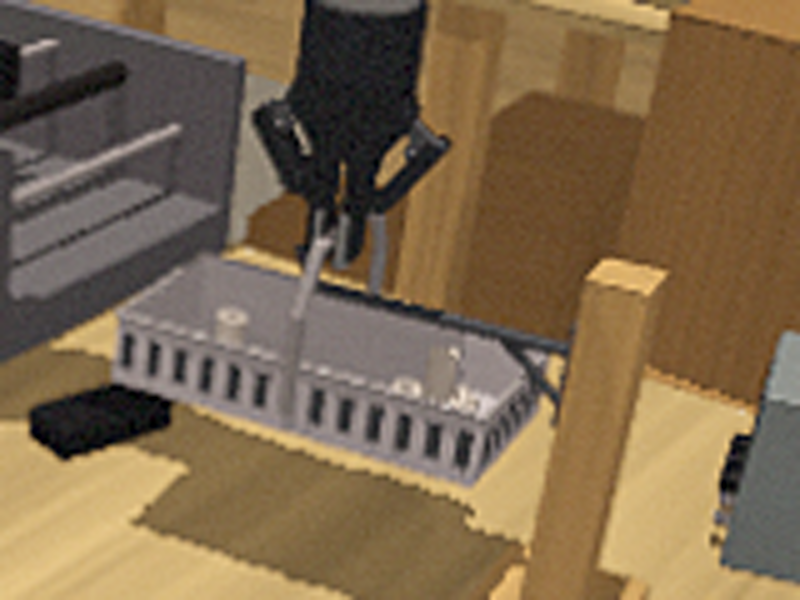

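arm_command([
  [0,0,0,0,0,10,5],
  [0,0,0,0,0,20,5],
  [0,0,0,0,0,27,5],
  [0,0,0,0,0,33,5],
  [0,0,0,0,0,36,5],
  [0,0,0,0,0,37,5],
])

```text
time: 57.4
tool_pos: [0.5454, 0.333, 0.2097]
orientation: [[-0.134, 0.991, -0.0], [0.991, 0.134, -0.0], [-0.0, -0.0, -1.0]]
ft_force: [0.4, 0.1, -5.7]
finger_gap: 0.0077
```

```bash
python3 - <<'E'
from h import *
mv((.5449,.332,.2085,97.7))
E
```

```text
t 57.4 p [0.5454 0.333  0.2097] gap 0.0077 F [ 0.4  0.1 -5.7]
(0.5449, 0.332, 0.2085, 97.7) w [-0.0001, 0.0, 0.0001] d [-0.9, -0.6, 1.2] rows 0.0
```

arm_command([
  [0,0,0,0,0,1,5],
  [0,0,0,0,0,2,5],
  [0,0,0,0,0,2,5],
])

```text
time: 57.78
tool_pos: [0.5457, 0.333, 0.2086]
orientation: [[-0.134, 0.991, 0.001], [0.991, 0.134, 0.001], [0.001, 0.001, -1.0]]
ft_force: [-1.1, -0.8, -1.1]
finger_gap: 0.0084
```

arm_command([
  [0,0,0,0,0,0.5,5],
  [0,0,0,0,0,0.5,20],
  [0,0,0,0,0,0.5,36],
  [0,0,0,0,0,0.5,36],
  [0,0,0,0,0,0.5,36],
])

```text
time: 58.4
tool_pos: [0.5454, 0.3331, 0.2074]
orientation: [[-0.134, 0.991, 0.0], [0.991, 0.134, 0.0], [0.0, 0.0, -1.0]]
ft_force: [0.5, -0.7, 0.2]
finger_gap: 0.0361
```

```bash
python3 - <<'E'
from h import *
mv((.5449,.332,.2085,97.7))
c=cap('wrist');save(c,'w45.png')
s=cap('scene');save(s,'s45.png',(300,100,460,220),5)
E
```

```text
t 58.4 p [0.5454 0.3331 0.2074] gap 0.0361 F [ 0.5 -0.7  0.2]
(0.5449, 0.332, 0.2085, 97.7) w [0.0002, -0.0001, 0.0] d [-1.0, -0.7, -1.1] rows 0.0
```

View pics/w45.png

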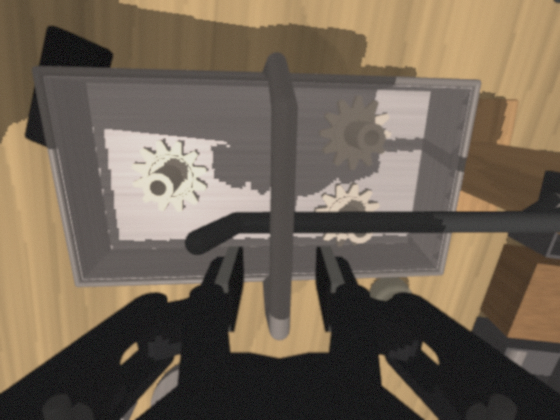

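View pics/s45.png

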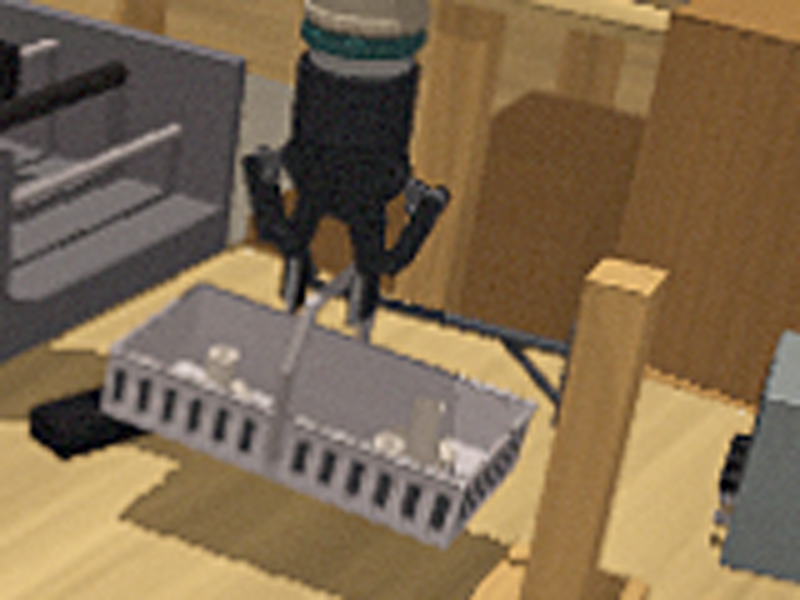

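Hanging freely. I'll lift straight out.

arm_command([
  [0,0,0,0,0,-15,36],
  [0,0,0,0,0,-40,36],
  [0,0,0,0,0,-90,36],
  [0,0,0,0,0,-150,36],
  [0,0,0,-60,0,-160,36],
  [0,0,0,-120,-20,-160,36],
  [0,0,0,-180,-40,-160,36],
  [0,0,0,-200,-40,-160,36],
])

```text
time: 59.5
tool_pos: [0.5319, 0.1246, 0.3693]
orientation: [[-0.128, 0.992, 0.001], [0.992, 0.128, 0.0], [0.0, 0.002, -1.0]]
ft_force: [0.4, 1.0, 1.7]
finger_gap: 0.0359
```

arm_command([
  [0,0,0,-60,-20,0,36],
  [0,0,0,-120,-40,0,36],
  [0,0,0,-120,-40,0,36],
  [0,0,0,-120,-40,0,36],
  [0,0,0,-120,-40,0,36],
  [0,0,0,-120,-40,0,36],
  [0,0,0,-120,-40,0,36],
  [0,0,0,-120,-40,0,36],
])

```text
time: 60.5
tool_pos: [0.509, 0.0055, 0.3673]
orientation: [[-0.135, 0.991, -0.0], [0.991, 0.135, -0.0], [-0.0, -0.0, -1.0]]
ft_force: [-0.1, 0.4, 0.5]
finger_gap: 0.036
```

```bash
python3 - <<'E'
from h import *
mv((.5449,.332,.2085,97.7))
s=cap('scene');save(s,'s46.png',(180,100,480,320),2.6);save(s,'s46b.png',(290,110,450,230),5);np.save('s46.npy',s,allow_pickle=True)
t=cap('top');save(t,'t46.png',(110,90,390,290),2.8);save(t,'t46b.png',(125,130,245,270),5);np.save('t46.npy',t,allow_pickle=True)
E
```

```text
t 60.5 p [0.509  0.0055 0.3673] gap 0.036 F [-0.1  0.4  0.5]
(0.5449, 0.332, 0.2085, 97.7) w [-0.0002, 0.0001, 0.0006] d [318.7, 79.6, 158.7] rows 5.8
```

View pics/s46.png

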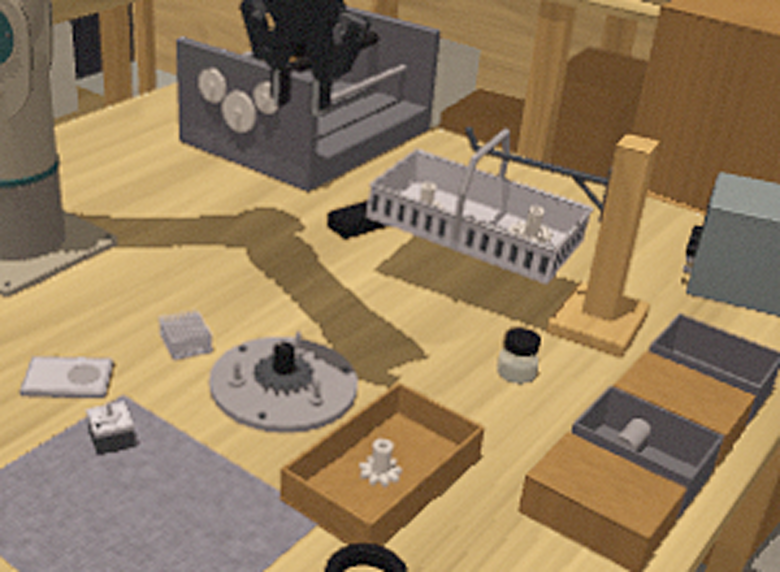

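View pics/s46b.png

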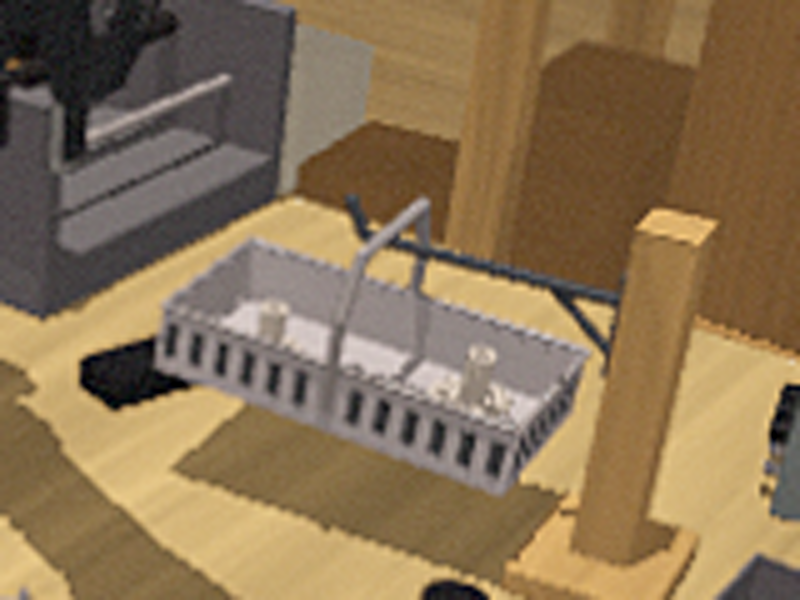

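View pics/t46b.png

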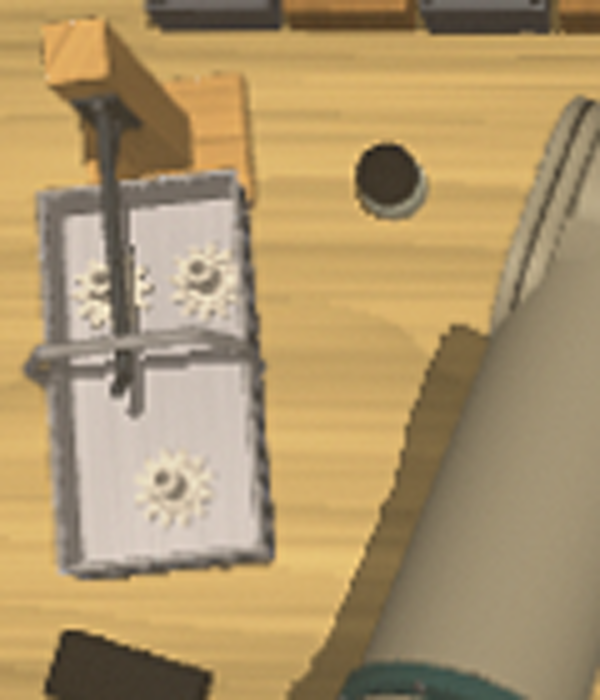

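View pics/t46.png

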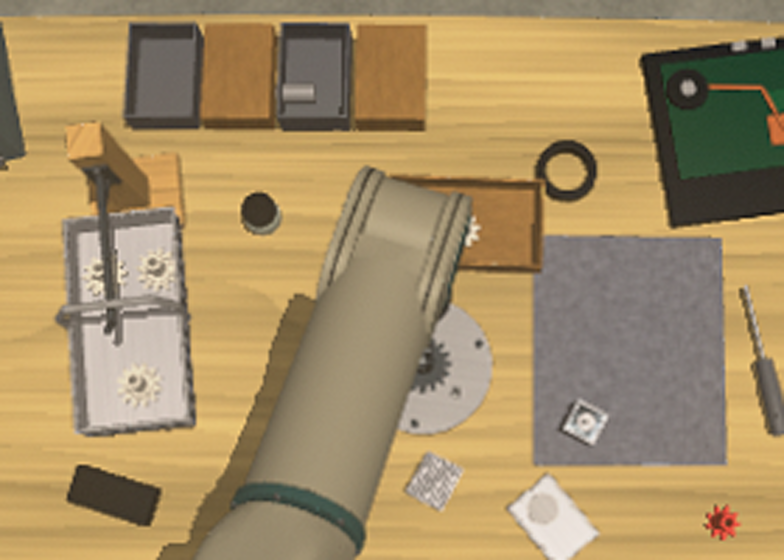

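```bash
python3 - <<'E'
from h import *
s=np.load('s46.npy',allow_pickle=True).item();t=np.load('t46.npy',allow_pickle=True).item()
ft=lambda x,y:(x/5+125,y/5+130);fs=lambda x,y:(x/5+290,y/5+110)
C=[]
for n,a,b in (('-x-y',(270,558),(163,302)),('-x+y',(62,573),(255,240)),('+x+y',(38,195),(587,352)),('+x-y',(236,172),(518,437))):
    P=tri([(t,*ft(*a)),(s,*fs(*b))]);C.append(P);print(n,P.round(3))
C=np.array(C);ex=(C[2]+C[3]-C[0]-C[1]);ey=(C[1]+C[2]-C[0]-C[3]);n=np.cross(ex,ey);n/=np.linalg.norm(n);print('tilt',np.arccos(n[2]),'pitch',np.arctan2(ex[2],np.hypot(*ex[:2])))
P=onz(t,*ft(119,346),.21);print('bar@arm',P.round(4)); d=P[:2]-[.5533,.3597];a=np.radians(7.5);print('along',d@[np.cos(a),np.sin(a)],'across',d@[-np.sin(a),np.cos(a)])
s2=cap('scene');print(np.abs(s2['img'].astype(int)-s['img'])[110:230,290:450].max())
for n in ('motor',),: pass
E
```

```text
-x-y [0.415 0.272 0.142]
-x+y [0.402 0.409 0.141]
+x+y [0.658 0.441 0.127]
+x-y [0.676 0.307 0.123]
tilt 0.0646357371202038 pitch -0.06412693390468283
bar@arm [0.5385 0.3561 0.21  ]
along -0.015113795623690451 across -0.0016515550961462907
63
```

Tilt is 0.065 rad and the bar is 15 mm out from the seat, both within limits. One more second for stillness, then a last check.

arm_command([
  [0,0,0,0,0,0,36],
  [0,0,0,0,0,0,36],
  [0,0,0,0,0,0,36],
  [0,0,0,0,0,0,36],
  [0,0,0,0,0,0,36],
  [0,0,0,0,0,0,36],
  [0,0,0,0,0,0,36],
  [0,0,0,0,0,0,36],
])

```text
time: 61.65
tool_pos: [0.509, 0.0052, 0.3673]
orientation: [[-0.134, 0.991, -0.0], [0.991, 0.134, -0.0], [0.0, -0.0, -1.0]]
ft_force: [-0.7, 0.3, 0.4]
finger_gap: 0.0358
```

```bash
python3 - <<'E'
from h import *
s=np.load('s46.npy',allow_pickle=True).item();s2=cap('scene')
g=lambda c:cv2.GaussianBlur(cv2.cvtColor(c['img'],cv2.COLOR_RGB2GRAY)[110:230,290:450],(5,5),0).astype(np.float32)
print(cv2.phaseCorrelate(g(s),g(s2)),np.abs(g(s)-g(s2)).max())
print(observe()['time'],close_job())
E
```

```text
((0.02956836563232912, 0.01932597950150239), 0.9981806906064351) 17.0
the job is handed in; nothing more can be done
61.7 None
```

All the steps were carried out and the job was handed in at 61.7 s; no verdict was reported.

- **Check plate:** I set the three 12-tooth gears on the posts, in mesh with the master. I then turned the master by its knob about 3.08 rad clockwise in one grip, and the knob pointer followed the jaws throughout.
- **Sorting and hanging:** The three gears went into the basket. The only odd gear present, the 9-tooth one, went into the scrap box. The basket hangs on the hook.

**Last checks:**
- All three gears stand in the basket, and the odd gear is in the box.
- The bar sits about 15 mm out from the hook seat and 2 mm across, with the basket tilted about 0.065 rad.
- Image shift in the basket region over the last second was under 0.05 px, so it hangs still, and the arm is clear of everything.
- The motor and jar look unmoved in the last pictures, as does the visible part of the screwdriver. I didn't measure their positions.

**Disagreements:**
- The third gear took a 16 N contact as it reached the seat, and one radius estimate put it a few millimetres high. The scene view put it at the right height. After the turn its radius read normal and it was still in mesh.
- Wrist and top camera positions for the basket differed by about 4 mm. I used close wrist views for the grasp.

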